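Turn the oat rounds on the grill plate and stack them

TASK

Take the turner from its stand and use it to flip every oat round on the ribbed grill plate, so that all of them lie with the scored face up; do not turn them with the fingers. When all are turned, hang the turner back in its stand and stack the rounds neatly on the middle of the plate, scored faces up. Leave the jam jar and the tall glass jar where they are.

Things in the scene. Friction and masses are not known exactly. Their poses are not given: they have to be found in the camera images.
- grill: Fixed dark steel ribbed grill plate, 240 (x) x 452 (y) mm. Origin: on the table, under the middle of its width, 105 mm behind its front edge (it reaches from x = -105 to 135 mm); z up. Grooves are open at the front (-x end); walls 20 mm high close the back (inner face at x = 127 mm) and the two sides (y = +-221 mm).
- grill_top (a point): Point 16 mm above the grill's origin, at the height of the rib tops; the grill's axes. 19 ribs, 6 mm wide, 8 mm high, run along x at y = -216, -192 .. 0 .. 192, 216 mm (24 mm apart). Between them 18 grooves, 18 mm wide, centred at y = -204 .. -12, 12 .. 204 mm; their floor is 8 mm above the table.
- turner: Loose steel turner with wooden handle, 160 g; at the start it hangs in its stand. Origin: centre of the upper face of its tines; x points along the tines to their tips, z up out of the face that carries food. A neck 8 mm thick rises from the crossbar to the handle: a straight bar along x from x = -235 to -66 mm, 14 mm wide (y), 20 mm high (z = 70 to 90 mm).
- turner_blade (a point): The turner's origin again, same axes: three flat parallel tines at y = -24, 0, 24 mm, each 9 mm wide, 3 mm thick (z = -3 to 0), from x = -45 to 39 mm; they fit three neighbouring grooves of the grill with 4.5 mm to spare on each side. At x = -43 each tine bends up to a crossbar (x = -46 to -40, z = 8 to 12, 57 mm wide) that passes over the ribs.
- turner_grip (a point): Centre of the turner's handle where it balances, at (-122, 0, 80) mm in the turner's frame; same axes. Between the two cheeks of the stand when hung up.
- stand: Fixed light wooden stand for the turner, base 112 (x) x 52 (y) x 8 mm. Origin: centre of its underside, on the table. Two cheeks 8 mm thick, 44 mm wide, at x = -44 and 44 mm; each has an open-topped notch 22 mm wide, its floor 87 mm and upper edge 100 mm above the table. The turner's handle lies in both notches along the stand's x axis.
- stand_seat (a point): Point 97 mm above the stand's origin, where turner_grip is when the turner hangs properly, tines to the stand's +x.
- plate: Loose white dinner plate, 190 mm across, 20 mm high at the rim, 500 g; its flat inner floor is 120 mm across and 5 mm above its underside. Origin: centre of its underside.
- jam_jar: Jam jar, 66 mm across, 90 mm tall; leave alone. Origin: centre of its underside.
- lentil_jar: Tall clear glass jar with metal lid, 88 mm across, 166 mm tall; leave alone. Origin: centre of its underside.
- round0: Hard oat round: rigid disc, 60 mm across, 12 mm thick, about 40 g; may be absent. Origin: its centre, half-way up. One face is plain, the other scored with a dark cross and four dots; its z axis points out of the PLAIN face (up at the start; after turning it points down). Starts on the grill's ribs.
- round1: Hard oat round: rigid disc, 60 mm across, 12 mm thick, about 40 g; may be absent. Origin: its centre, half-way up. One face is plain, the other scored with a dark cross and four dots; its z axis points out of the PLAIN face (up at the start; after turning it points down). Starts on the grill's ribs.
- round2: Hard oat round: rigid disc, 60 mm across, 12 mm thick, about 40 g; may be absent. Origin: its centre, half-way up. One face is plain, the other scored with a dark cross and four dots; its z axis points out of the PLAIN face (up at the start; after turning it points down). Starts on the grill's ribs.
- round3: Hard oat round: rigid disc, 60 mm across, 12 mm thick, about 40 g; may be absent. Origin: its centre, half-way up. One face is plain, the other scored with a dark cross and four dots; its z axis points out of the PLAIN face (up at the start; after turning it points down). Starts on the grill's ribs.
Things that resemble listed ones, but are neither listed nor needed, are in the scene too. What is shaped like the round1 but green or orange is not meant.

How it is judged:
On the way, in this order (a step that is already met when the one before it is completed fails the run):
1. the turner has been lifted out of its stand (z of turner_grip in the frame of stand_seat above 0.03 m), for 0.2 s.
2. every oat round has been turned scored face up (angle between each of round0, round1, round2, round3's own z axis and vertical above 2.4 rad), for 0.3 s.
3. the turner hangs in its stand again, all rounds still scored face up (all of step 2 and distance between turner_grip and stand_seat below 0.015 m and angle between turner's own z axis and vertical below 0.12 rad), for 0.2 s.
At the end, for the whole second after the job is handed in: Every round present lies still in one stack on the plate, scored face up (0.24 rad), centre within 14 mm of the plate's centre and under 55 mm above its underside; turner hung in its stand, grip point within 15 mm of the seat, straight and level within 0.12 rad; plate flat (0.08 rad) (angle between each of round0, round1, round2, round3's own z axis and vertical above 2.9 rad and horizontal distance between each of round0, round1, round2, round3 and plate below 0.014 m and z of each of round0, round1, round2, round3 in the frame of plate below 0.055 m and linear speed of each of round0, round1, round2, round3 below 0.02 m/s and distance between turner_grip and stand_seat below 0.015 m and angle between turner's own z axis and vertical below 0.12 rad and angle between the x axis of turner and the x axis of stand, either way round below 0.12 rad and angle between plate's own z axis and vertical below 0.08 rad); the robot touches nothing.
It fails at once if an oat round is tipped onto its edge while the fingers touch it (rounds are turned with the turner) ((contact force between the fingers and round0 above 0.5 N and angle between round0's own z axis and vertical between 1.2 and 1.95 rad) or (contact force between the fingers and round1 above 0.5 N and angle between round1's own z axis and vertical between 1.2 and 1.95 rad) or (contact force between the fingers and round2 above 0.5 N and angle between round2's own z axis and vertical between 1.2 and 1.95 rad) or (contact force between the fingers and round3 above 0.5 N and angle between round3's own z axis and vertical between 1.2 and 1.95 rad)).
It fails at once if the jam jar is pushed out of its place by more than 30 mm (distance of jam_jar from where it was at the start of the episode above 0.03 m).
It fails at once if the tall glass jar is pushed out of its place by more than 30 mm (distance of lentil_jar from where it was at the start of the episode above 0.03 m).
Of round0, round1, round2, round3 only 3 to 4 are there at a start; the rules pass over those that are not, and their reading is None.
At some moment in a run one of round0, round1, round2, round3 may be knocked a few centimetres aside while the robot is not near it.
It also fails if it takes over 210 s, if anything falls off the work surface, if the arm or the gripper's body presses on something with over 40 N, if the wrist force passes 120 N, or if a joint passes its speed limit or range.

ROBOT

A 7-joint arm with a two-finger parallel gripper is mounted at the origin on a cart in front of the work surface, level with it; the furniture and walls round the work are solid. World frame = base frame: x ahead of the robot, y to its left, z up, the work surface at z = 0. Lengths are in m, angles in rad, forces in N, time in s.
With the tool pointing down it reaches from about 0.4 to 0.85 m from the base axis. Payload 10.4 kg.
Tool frame: the origin (TCP) lies on the centre line of the jaws, within the pads' length; the fingertips stand 14 mm ahead of it and the grasp point (between the pads) lies 5 mm behind it (manip.tip_reach is the distance from the TCP to the fingertips, in m); z points along the fingers, y is the line along which they close (so a half turn about z gives the same grasp; the last joint's range is limited). The gripper opens to 85 mm and grips with 20 to 120 N. Pads are 22 mm wide; open, the fingers measure 114 mm over their backs; the gripper's body (76 mm by 85 mm) begins 54 mm behind the grasp point. The pads swing forward as they close: fully open they stand 13 mm farther back than shut.
Start: joints at [-1.238, 0.332, -0.065, 1.46, 0.022, 1.35, -0.088], TCP at [0.218, 0.586, 0.245] pointing down, gripper open.
Joint ranges: [-2.6, 2.6], [-0.5, 2.12], [-1.47, 1.34], [0.16, 2.42], [-1.27, 4.41], [0.06, 2.06], [-2.6, 2.6]. Speed limits (rad/s): [2.22, 2.22, 2.79, 2.79, 3.14, 3.14, 3.14].

INTERFACE

Orientations are given as a unit quaternion [x, y, z, w].
In Python, from workcell import manip gives the robot as it stands.
- The arm moves only by the shell command python3 -m pendant 'ROWS' [FORCE]. ROWS is JSON, a list of rows, each a list of 7 numbers: the shift along the tool's x, y, z in units of 50 mm (1.0 is 50 mm), then the turn, a rotation vector about the tool's x, y, z in units of 8 degrees (1.0 is 8 degrees), then the opening, from -1 (shut) to 1 (fully open), so that 0 is half open. In form: [[dx, dy, dz, ax, ay, az, jaw], ...]. A call has exactly 10 rows; each row is the pose to reach, as a shift and turn from the pose commanded when the call began, along the tool's axes at that moment; what a row does not reach only later rows make up. A row lasts 1/8 s, in which the tool goes at most 62.5 mm and 10.7 degrees, less where a joint would pass 70% of its speed; a pose out of reach is approached as far as the arm can. A call with a gripper value outside its range is refused whole. The fingers move at their own pace and stop on an object; FORCE is the grip in N (left out, the last holds). Time passes only in rows, so rows that repeat a pose let the fingers close, or fill a call up. It gives the time, the measured TCP pose, the force, the opening and the grip force at its end, in the units of the state.
- manip.get_obs(): the state, without advancing time (a new reading comes with each control period).
- manip.camera(name): name is "scene" or "top" or "wrist"; returns (picture, depth): 420x560x3 uint8, red, green, blue; 420x560 float32, m along the optical axis (not along the pixel's ray), 0 where there is no reading.
- manip.get_calibration(name): a dict with "fx", "fy", "cx", "cy" (pixels), "xyz" and "orientation" of the camera in the world. Camera axes: x right, y up, looking along -z (the intrinsics and any distortion apply to the point x, -y, -z); pixel columns grow to the right and rows downward; lengths in m; the calibration is good to about 2 mm. A picture is of the moment at which its call begins: read the wrist's pose just before it. get_calibration takes no time and is no camera call; for the wrist camera it gives the pose at the moment of the call.
- manip.hand_in(): hands the job in; it is judged then, once.
Trained networks look in the newest picture that a camera, given by its name, has taken for a name from the list of things; names that differ only in an ending like _2 or _b are one class to them, and where a whole thing is asked for, a point or a joint stands for the part that bears it (a point fixed in the world has none). Each returns a list of dicts, best first, with "p" (0 to 1); they miss things now and then, are a little off and sometimes report something else, mostly with a low value. They report only what shows in the picture. A call takes as long as a camera call. They do not tell look-alikes from the thing itself.
- manip.find_in(thing, camera): "box" ([left, top, right, bottom] in pixels, round what is visible of it).
- manip.trace(thing, camera): "pixels" (420x560 bool, what is visible of it) and "box" ([left, top, right, bottom] in pixels, round what is visible of it).
- manip.tip_of(thing, camera): "pixel" ([column, row] in pixels: a listed point, or the origin of a listed thing).
The state is a dict: "clock": time; "joint_pos": joint angles; "joint_velocities": joint speeds; "tau": joint torques, N m; "position": TCP position; "ee_rot": TCP orientation; "ft_force": force on the tool from outside, world axes, zero at the start; "torque": the same for the moment, N m; "grip_width": opening from 0.0 (shut) to 1.0 (fully open); "grasp_force": force on a finger pad.
Only numpy, scipy, OpenCV 4.12 (cv2) and the standard library are available. Lean on these libraries where they do the work, as an engineer would, in place of code of your own. Each camera call takes 0.05 s, during which the arm holds its last target. There are 200 camera calls.

## Working session

There is one attempt and no reset: what is moved stays moved. The work goes in short steps, Python scripts to look and compute and a shell command to move; the robot and the scene stay as the last step left them, time stands still between calls to the robot, and variables do not carry over. Pictures are saved under pics/ and viewed, at most 14 in all, crops included, and the job is handed in when it is done.

```bash
mkdir -p pics
cat > h.py <<'E'
import numpy as np,cv2,json
from scipy.spatial.transform import Rotation as R
from workcell import manip
def snap(name,fn=None):
    cal=manip.get_calibration(name); im,d=manip.camera(name)
    if fn: cv2.imwrite('pics/'+fn,im[:,:,::-1])
    return im,d,cal
def world(cal,px,depth):
    px=np.atleast_2d(px).astype(float); depth=np.atleast_1d(depth)
    x=(px[:,0]-cal['cx'])/cal['fx']*depth; y=(px[:,1]-cal['cy'])/cal['fy']*depth
    return R.from_quat(cal['orientation']).apply(np.c_[x,-y,-depth])+cal['xyz']
def atz(cal,px,z):
    o=np.array(cal['xyz']); a=world(cal,px,np.ones(len(np.atleast_2d(px))))-o
    return o+a*((z-o[2])/a[:,2])[:,None]
def rel(target,quat=None):
    "target TCP -> row units in current tool axes (measured pose)"
    o=manip.get_obs(); r=R.from_quat(o['ee_rot'])
    d=r.inv().apply(np.array(target)-o['position'])/0.05
    t=np.zeros(3) if quat is None else np.degrees((r.inv()*R.from_quat(quat)).as_rotvec())/8
    return np.round(np.r_[d,t],3)
E
python3 - <<'E'
from h import *
print(manip.get_obs(), manip.tip_reach)
for c in ['top','scene']:
    im,d,cal=snap(c,c+'1.png'); print(c,{k:np.round(v,3) for k,v in cal.items()})
    for t in ['grill','turner','turner_grip','turner_blade','stand','plate','jam_jar','lentil_jar','round1']:
        for f in manip.tip_of(t,c)[:6]:
            u,v=np.round(f['pixel']).astype(int)
            ok=0<=u<560 and 0<=v<420
            print(t,round(f['p'],2),u,v,np.round(world(cal,f['pixel'],d[v,u])[0],3) if ok else '')
E
```

```text
{'clock': 0.0, 'joint_pos': array([-1.23760797,  0.33286598, -0.06471238,  1.46092605,  0.02161315,
        1.34986782, -0.08848549]), 'joint_velocities': array([-0.00120192, -0.00071062, -0.00050768,  0.00038445, -0.00230636,
        0.00098717,  0.00114997]), 'tau': array([-2.13148346e-04, -6.25440645e+01,  4.91367630e-02, -3.91620326e+01,
        1.61715393e-02,  9.63205355e-03, -1.38370117e-05]), 'position': array([0.21758801, 0.58554014, 0.24452691]), 'ee_rot': array([ 1.76932846e-01,  9.84222687e-01, -6.80103323e-04, -8.63262079e-05]), 'ft_force': array([-0.25374349, -0.01877996, -0.11036876]), 'torque': array([-0.05315806, -0.03300006,  0.01618709]), 'grasp_force': 0.0, 'grip_width': 0.9976269673104893} 0.014
top {'fx': np.float64(390.368), 'fy': np.float64(390.368), 'cx': np.float64(279.492), 'cy': np.float64(207.656), 'xyz': array([0.398, 0.034, 1.114]), 'orientation': array([-0.068,  0.074,  0.724, -0.683])}
grill 0.93 291 210 [ 0.61  -0.015  0.028]
turner 0.79 409 214 [ 0.585 -0.356  0.002]
turner_grip 0.6 428 254 [ 0.459 -0.357  0.104]
stand 0.91 417 251 [ 0.475 -0.366  0
[... 620 characters left out ...]
.055  0.027]
turner 0.69 390 292 [ 0.589 -0.351  0.02 ]
turner 0.18 294 236 [ 0.597 -0.048  0.031]
turner_grip 0.85 369 300 [ 0.451 -0.37   0.11 ]
turner_blade 0.16 388 293 [ 0.504 -0.384  0.099]
stand 0.94 363 335 [-0.062 -0.621  0.655]
stand 0.3 291 236 [ 0.591 -0.041  0.029]
plate 0.81 172 208 [0.471 0.379 0.004]
jam_jar 0.9 213 183 [0.655 0.391 0.023]
lentil_jar 0.55 237 192 [0.682 0.29  0.01 ]
lentil_jar 0.17 388 293 [ 0.503 -0.384  0.099]
round1 0.84 346 264 [ 0.594 -0.224  0.029]
round1 0.73 296 240 [ 0.587 -0.064  0.03 ]
round1 0.62 231 276 [ 0.378 -0.029  0.014]
round1 0.59 217 249 [0.426 0.086 0.014]
round1 0.58 277 220 [0.625 0.044 0.028]
round1 0.57 322 239 [ 0.641 -0.113  0.029]
```

View pics/top1.png

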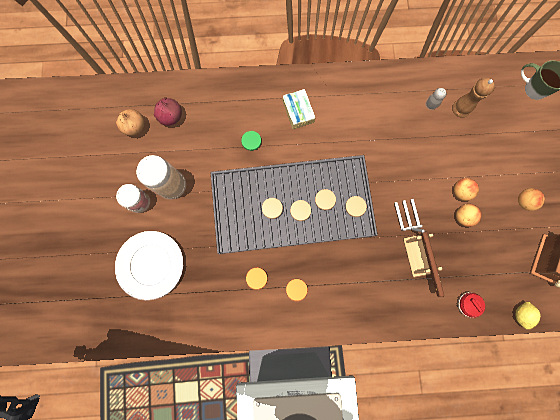

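View pics/scene1.png

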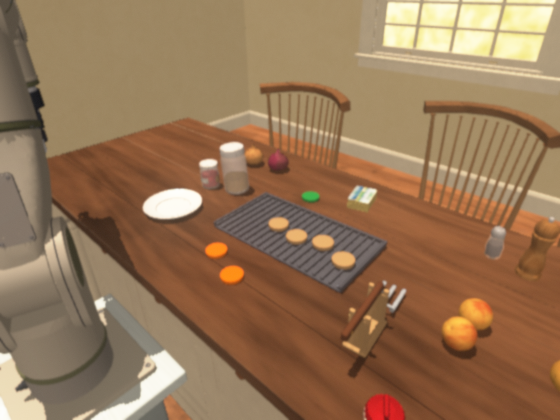

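The top view shows four pale rounds on the grill at pixels (272,208), (300,210), (326,199) and (356,206). Green and orange decoys lie off the grill. The turner hangs in its stand at (428,254) with its tines pointing away from the robot, and the plate is at (150,265).

```bash
cat >> h.py <<'E'
def grillpose(cal,d,p):
    v,u=np.nonzero(p&(d>0)); w=world(cal,np.c_[u,v],d[v,u])
    w=w[(w[:,2]>.004)&(w[:,2]<.045)]
    (c,s,a)=cv2.minAreaRect(w[:,:2].astype(np.float32))
    if s[0]>s[1]: s=s[::-1]; a+=90   # s[0]: x extent
    a=(a+90)%180-90
    ax=np.array([np.cos(np.radians(a)),np.sin(np.radians(a))])
    return np.array(c)-.015*ax,a,s
def rounds(c,cal,thr=.3):
    out=[]
    for f in manip.trace('round1',c):
        if f['p']<thr: continue
        m=f['pixels']; v,u=np.nonzero(m)
        out.append((round(f['p'],2),np.array([u.mean(),v.mean()]),len(u)))
    return out
E
python3 - <<'E'
from h import *
im,d,cal=snap('top')
g=manip.trace('grill','top')[0]; print(g['box']); c,a,s=grillpose(cal,d,g['pixels']); print('grill',c,a,s)
Rg=lambda p:R.from_euler('z',-a,degrees=True).apply(np.r_[p[:2]-c,p[2]])
for p,px,n in rounds('top',cal):
    v,u=px.astype(int); dz=np.median(d[v-2:v+3,u-2:u+3]); w=world(cal,px,dz)[0]; w2=atz(cal,px,.028)[0]
    print(p,px.round(1),n,im[v,u],'w',w.round(4),w2.round(4),'grill',Rg(w2).round(4))
for t in ['turner','stand','plate']:
    f=manip.trace(t,'top')[0]; v,u=np.nonzero(f['pixels']&(d>0)); w=world(cal,np.c_[u,v],d[v,u])
    if t=='turner':
        h=w[(w[:,2]>.085)&(w[:,2]<.125)]; print('handle',len(h),cv2.minAreaRect(h[:,:2].astype(np.float32)),h[:,2].mean())
        b=w[(w[:,2]<.06)]; print('blade',cv2.minAreaRect(b[:,:2].astype(np.float32)),np.median(b[:,2]))
    elif t=='stand':
        w=w[w[:,2]<.14];print(t,cv2.minAreaRect(w[w[:,2]<.03][:,:2].astype(np.float32)),w[:,2].max())
    else: print(t,cv2.minEnclosingCircle(w[:,:2].astype(np.float32)))
E
```

```text
[215.2, 154.2, 377.4, 251.6]
grill [ 0.61903854 -0.02148635] 3.3791942596435547 (0.24017739295959473, 0.4538014233112335)
0.88 [296.3 289.2] 342 [255 238 125] w [ 0.3903 -0.0157  0.0147] [ 0.3904 -0.0151  0.028 ] grill [-0.2279  0.0198  0.028 ]
0.87 [300.2 209.9] 359 [145  97  67] w [ 0.605  -0.0395  0.051 ] [ 0.6094 -0.0411  0.028 ] grill [-0.0108 -0.019   0.028 ]
0.83 [325.1 199.1] 329 [168 111  78] w [ 0.6272 -0.1086  0.0697] [ 0.6364 -0.1143  0.028 ] grill [ 0.0118 -0.0937  0.028 ]
0.8 [355.5 205.6] 320 [98 80 70] w [ 0.7475 -0.3456 -0.656 ] [ 0.6126 -0.199   0.028 ] grill [-0.0169 -0.1768  0.028 ]
0.78 [255.7 277.9] 371 [161 106  76] w [ 0.4282  0.0959 -0.0124] [0.4271 0.0937 0.028 ] grill [-0.1848  0.1263  0.028 ]
0.76 [271.9 207.8] 352 [130  88  61] w [0.6182 0.0386 0.0368] [0.62   0.0386 0.028 ] grill [0.0045 0.06   0.028 ]
0.73 [250.9 140.5] 264 [255 255 255] w [0.809  0.0872 0.0694] [0.8252 0.0893 0.028 ] grill [0.2124 0.0985 0.028 ]
0.7 [289.5 203.6] 11666 [153 102  71] w [ 0.625  -0.011   0.0485] [ 0.6293 -0.0118  0.028 ] grill [0.0108 0.009  0.028 ]
handle 477 ((0.43969643115997314, -0.3664686381816864), (0.17684698104858398, 0.019819146022200584), 7.521341323852539) 0.10403073955595082
blade ((0.482748806476593, -0.3707462549209595), (0.2897930145263672, 0.06266160309314728), 13.905741691589355) 0.017560422836230827
stand ((0.4636235237121582, -0.36271941661834717), (0.11456288397312164, 0.0543828122317791), 6.597983360290527) 0.1050720521049191
plate ((0.4829641580581665, 0.39501482248306274), 0.10004992038011551)
```

```bash
python3 -m pendant '[[-0.9,-0.81,0,0,0,0.95,0],[-1.8,-1.62,0,0,0,1.9,0],[-2.7,-2.43,0,0,0,2.85,0],[-3.6,-3.24,0,0,0,3.8,0],[-4.5,-4.05,0,0,0,4.75,0],[-5.4,-4.86,0,0,0,5.7,0],[-6.3,-5.67,0,0,0,6.65,0],[-7.2,-6.48,0,0,0,7.6,0],[-8.1,-7.29,0,0,0,8.55,0],[-9,-8.1,0,0,0,9.5,0]]' 80
python3 - <<'E'
from h import *
o=manip.get_obs();print(o['joint_pos'].round(2),o['position'].round(3))
print(rel([.466,-.363,.25],(R.from_euler('z',7,degrees=True)*R.from_euler('x',180,degrees=True)).as_quat()))
E
```

```text
clock: 2.55
position: [0.4991, 0.0477, 0.2457]
ee_rot: [0.747, 0.665, 0.001, 0.0]
ft_force: [1.6, 1.4, -0.3]
grip_width: 0.499
grasp_force: 0.0
[-0.65  0.04  0.49  1.8  -0.02  1.3  -0.28] [0.499 0.048 0.246]
[-8.236e+00  2.880e-01 -9.200e-02  2.000e-03 -9.000e-03  9.548e+00]
```

```bash
python3 -m pendant '[[-0.9,0,0,0,0,1,1],[-1.8,0,0,0,0,2,1],[-2.7,0.05,0,0,0,3,1],[-3.6,0.1,0,0,0,4,1],[-4.5,0.15,0,0,0,5,1],[-5.4,0.2,0,0,0,6,1],[-6.3,0.25,0,0,0,7,1],[-7.2,0.3,0,0,0,8,1],[-8.2,0.3,0,0,0,9,1],[-8.2,0.3,0,0,0,9.5,1]]' 80
python3 - <<'E'
from h import *
o=manip.get_obs();print(o['joint_pos'].round(2),o['position'].round(3))
im,d,cal=snap('wrist','w1.png')
f=manip.trace('turner','wrist')
print([(x['p'],x['box']) for x in f])
v,u=np.nonzero(f[0]['pixels']&(d>0)); w=world(cal,np.c_[u,v],d[v,u])
h=w[(w[:,2]>.09)&(w[:,2]<.125)]; print('handle',len(h),cv2.minAreaRect(h[:,:2].astype(np.float32)),np.median(h[:,2]))
print(rel([.466,-.363,.10],(R.from_euler('z',7,degrees=True)*R.from_euler('x',180,degrees=True)).as_quat()))
E
```

```text
clock: 3.8
position: [0.4656, -0.3638, 0.2453]
ee_rot: [0.998, 0.062, -0.001, 0.001]
ft_force: [-0.0, 1.4, 0.4]
grip_width: 0.998
grasp_force: 0.0
[-0.14  0.34  0.91  1.6  -0.27  1.34 -0.64] [ 0.466 -0.364  0.245]
[(0.8, [247.5, 6.7, 313.0, 326.6])]
handle 3259 ((0.4379633069038391, -0.367087721824646), (0.1761525720357895, 0.013581154868006706), 7.544823169708252) 0.10614959976509691
[-3.200e-02  4.800e-02  2.902e+00  1.000e-03  4.000e-03  6.000e-02]
```

View pics/w1.png

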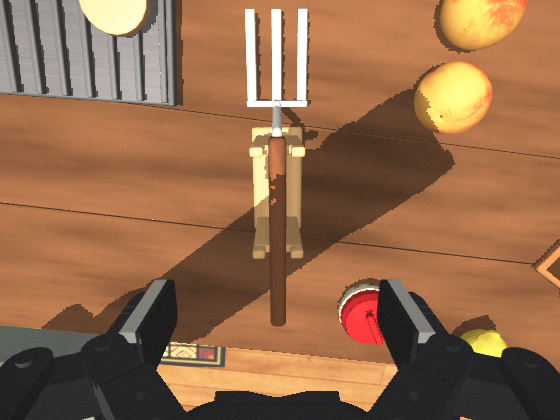

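The wrist view shows the handle vertical at column 278, midway between the open fingers, with the tines at the top. I'll descend and grip.

```bash
python3 -m pendant '[[0,0,0.7,0,0,0,1],[0,0,1.4,0,0,0,1],[0,0,2.1,0,0,0.05,1],[0,0,2.7,0,0,0.05,1],[0,0,3.05,0,0,0.05,1],[0,0,3.05,0,0,0.05,1],[0,0,3.05,0,0,0.05,-1],[0,0,3.05,0,0,0.05,-1],[0,0,3.05,0,0,0.05,-1],[0,0,3.05,0,0,0.05,-1]]' 100
python3 -m pendant '[[0,0,0,0,0,0,-1],[0,0,0,0,0,0,-1],[0,0,-0.3,0,0,0,-1],[0,0,-0.8,0,0,0,-1],[0,0,-1.5,0,0,0,-1],[0,0,-2.2,0,0,0,-1],[0,0,-2.9,0,0,0,-1],[0,0,-3.4,0,0,0,-1],[0,0,-3.4,0,0,0,-1],[0,0,-3.4,0,0,0,-1]]' 100
python3 - <<'E'
from h import *
im,d,cal=snap('wrist','w2.png'); o=manip.get_obs();print(o['joint_pos'].round(2),o['position'].round(3))
r=R.from_quat(o['ee_rot'])
f=manip.trace('turner','wrist')
v,u=np.nonzero(f[0]['pixels']&(d>0)); w=r.inv().apply(world(cal,np.c_[u,v],d[v,u])-o['position'])
b=w[(w[:,2]>.05)&(w[:,2]<.1)]; print(len(b),cv2.minAreaRect(b[:,:2].astype(np.float32)),np.median(b[:,2]))
A=np.c_[b[:,:2],np.ones(len(b))]; print(np.linalg.lstsq(A,b[:,2],rcond=None)[0])
E
```

```text
clock: 5.15
position: [0.468, -0.3602, 0.0933]
ee_rot: [0.998, 0.063, 0.0, 0.001]
ft_force: [-2.6, 0.8, 13.8]
grip_width: 0.15
grasp_force: 68.7
clock: 6.4
position: [0.4674, -0.3591, 0.2614]
ee_rot: [0.998, 0.063, -0.001, -0.001]
ft_force: [-0.0, 0.5, -1.8]
grip_width: 0.144
grasp_force: 99.6
[-0.15  0.33  0.92  1.57 -0.27  1.37 -0.65] [ 0.467 -0.359  0.261]
6547 ((0.09724944829940796, -0.0008345618844032288), (0.05727772042155266, 0.06323619931936264), 89.52349090576172) 0.07658951321953493
[0.18741643 0.0017231  0.05606986]
```

View pics/w2.png

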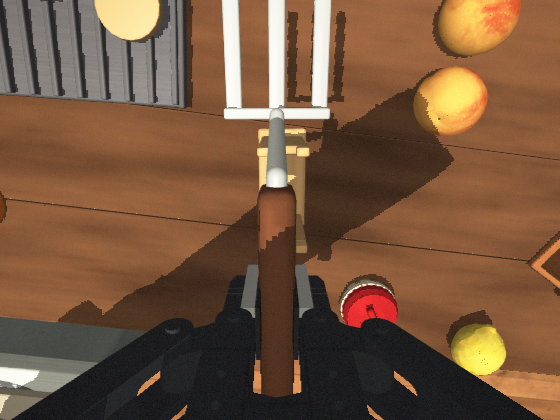

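Run:
```python
from h import *
im,d,cal=snap('wrist'); o=manip.get_obs()
r=R.from_quat(o['ee_rot'])
f=manip.trace('turner','wrist')
v,u=np.nonzero(f[0]['pixels']&(d>0)); w=r.inv().apply(world(cal,np.c_[u,v],d[v,u])-o['position'])
for lo in np.arange(.06,.15,.006):
    m=(w[:,0]>lo)&(w[:,0]<lo+.006)&(abs(w[:,1])<.035)
    for s in (-1,0,1):
        k=m&(abs(w[:,1]-s*.024)<.008)
        if k.sum()>5: print(round(lo+.003,3),s,k.sum(),np.median(w[k],0).round(4))
```

```text
0.063 0 341 [ 0.0627 -0.001   0.0283]
0.069 -1 121 [ 0.0706 -0.0223  0.0653]
0.069 0 299 [ 0.0696 -0.0006  0.0582]
0.069 1 98 [0.0707 0.0214 0.0652]
0.075 -1 248 [ 0.0747 -0.0234  0.0656]
0.075 0 294 [ 0.0743 -0.0003  0.0652]
0.075 1 226 [0.0748 0.0222 0.0657]
0.081 -1 189 [ 0.0808 -0.0249  0.0771]
0.081 0 179 [ 0.0808 -0.0011  0.0772]
0.081 1 179 [0.0809 0.0229 0.0771]
0.087 -1 177 [ 0.0871 -0.0248  0.0771]
0.087 0 187 [ 0.0871 -0.0011  0.077 ]
0.087 1 182 [0.0869 0.0226 0.0772]
0.093 -1 190 [ 0.093  -0.0249  0.0771]
0.093 0 191 [ 0.0929 -0.0006  0.0771]
0.093 1 200 [0.0933 0.0228 0.0771]
0.099 -1 195 [ 0.099  -0.0248  0.0772]
0.099 0 198 [ 0.0991 -0.0011  0.0773]
0.099 1 192 [0.0989 0.0226 0.0772]
0.105 -1 187 [ 0.1048 -0.0246  0.0771]
0.105 0 203 [ 0.105  -0.0011  0.0771]
0.105 1 199 [0.1051 0.0229 0.0772]
0.111 -1 198 [ 0.111  -0.0252  0.0771]
0.111 0 208 [ 0.1109 -0.0011  0.0771]
0.111 1 216 [0.1111 0.0227 0.0773]
0.117 -1 216 [ 0.117  -0.0248  0.0771]
0.117 0 201 [ 0.1171 -0.0011  0.0771]
0.117 1 217 [0.1171 0.0229 0.0773]
0.123 -1 227 [ 0.1228 -0.025   0.0772]
0.123 0 208 [ 0.1232 -0.0011  0.0771]
0.123 1 222 [0.123  0.0228 0.0771]
0.129 -1 94 [ 0.1272 -0.0249  0.0773]
0.129 0 92 [ 0.1273 -0.0012  0.0773]
0.129 1 96 [0.1274 0.0225 0.0771]
```

```bash
cat >> h.py <<'E'
GC=np.array([.619,-.0215]); GA=3.38
BL=np.array([.118,-.001,.077])
def tcp_for(bx,by,bz,roll=0,pitch=0):
    "blade origin at grill coords (bx,by), world height bz; roll deg about grill +x"
    rg=R.from_euler('z',GA,degrees=True)
    r=rg*R.from_euler('y',pitch,degrees=True)*R.from_euler('x',roll,degrees=True)*R.from_euler('x',180,degrees=True)
    p=rg.apply([bx,by,0])+np.r_[GC,bz]-r.apply(BL)
    return p,r.as_quat()
def go(*a,**k):
    p,q=tcp_for(*a,**k); return p.round(3),rel(p,q)
E
python3 - <<'E'
from h import *
print(go(-.077,.06,.20))
E
```

```text
(array([0.421, 0.026, 0.277]), array([ 4.30e-02, -7.76e+00, -2.97e-01, -7.00e-03,  1.00e-02,  4.80e-01]))
```

```bash
python3 -m pendant '[[0.05,-0.8,-0.2,0,0,0.05,-1],[0.05,-1.7,-0.3,0,0,0.1,-1],[0.05,-2.6,-0.3,0,0,0.15,-1],[0.05,-3.5,-0.3,0,0,0.2,-1],[0.05,-4.4,-0.3,0,0,0.25,-1],[0.05,-5.3,-0.3,0,0,0.3,-1],[0.05,-6.2,-0.3,0,0,0.35,-1],[0.05,-7.1,-0.3,0,0,0.4,-1],[0.05,-7.75,-0.3,0,0,0.48,-1],[0.05,-7.75,-0.3,0,0,0.48,-1]]'
python3 -c "
from h import *
o=manip.get_obs();print(o['joint_pos'].round(2))"
python3 -m pendant '[[0,0,0,-1,0,0,-1],[0,0,0,-2,0,0,-1],[0,0,0,-3,0,0,-1],[0,0,0,-4,0,0,-1],[0,0,0,-5,0,0,-1],[0,0,0,-6,0,0,-1],[0,0,0,-7,0,0,-1],[0,0,0,-8,0,0,-1],[0,0,0,-9,0,0,-1],[0,0,0,-10,0,0,-1]]'
python3 - <<'E'
from h import *
o=manip.get_obs();print(o['joint_pos'].round(2)); r=R.from_quat(o['ee_rot']); print(r.as_matrix().round(2))
print(go(-.077,.06,.12))
snap('scene','s2.png')
E
```

```text
clock: 7.85
position: [0.421, 0.0272, 0.2773]
ee_rot: [1.0, 0.031, -0.0, 0.0]
ft_force: [-0.3, -0.8, -1.7]
grip_width: 0.144
grasp_force: 99.6
[-0.74 -0.2   0.5   1.93  0.1   1.39 -1.77]
clock: 9.1
position: [0.4219, 0.0249, 0.2777]
ee_rot: [0.764, 0.022, 0.019, 0.644]
ft_force: [-0.0, 0.1, -2.6]
grip_width: 0.147
grasp_force: 99.9
[-0.97  0.41  0.2   1.94  0.86  1.89 -2.49]
[[ 1.    0.01  0.06]
 [ 0.06 -0.17 -0.98]
 [-0.    0.99 -0.17]]
(array([0.421, 0.026, 0.197]), array([-1.9000e-02, -1.5940e+00,  2.5400e-01,  1.0028e+01,  3.0000e-03,
       -2.0000e-03]))
```

View pics/s2.png

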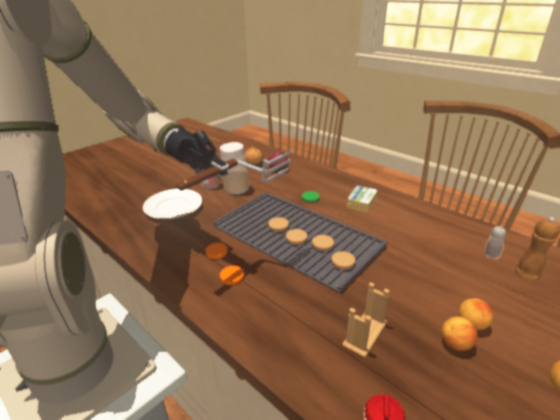

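The scene view shows the turner rolled 80° at (240,170), with the gripper on the left and nothing touching. The roll is feasible, though joint 7 is near its limit. I'll unroll and come down to approach height.

```bash
python3 -m pendant '[[0,-0.1,0.05,1.2,0,0,-1],[0,-0.3,0.1,2.4,0,0,-1],[0,-0.6,0.15,3.6,0,0,-1],[0,-1,0.2,4.8,0,0,-1],[0,-1.4,0.25,6,0,0,-1],[0,-1.8,0.3,7.2,0,0,-1],[0,-2.2,0.35,8.4,0,0,-1],[0,-2.6,0.4,9.4,0,0,-1],[0,-2.9,0.45,10,0,0,-1],[0,-2.9,0.45,10,0,0,-1]]'
cat >> h.py <<'E'
def rectify(fn=None,res=.0005,z=.016):
    "wrist picture warped to the plane of rib tops in grill coords"
    im,d,cal=snap('wrist'); rg=R.from_euler('z',GA,degrees=True)
    xs=np.arange(-.13,.13,res); ys=np.arange(.23,-.23,-res)
    X,Y=np.meshgrid(xs,ys); P=rg.apply(np.c_[X.ravel(),Y.ravel(),0*X.ravel()])+np.r_[GC,z]
    q=R.from_quat(cal['orientation']).inv().apply(P-cal['xyz'])
    u=cal['cx']+cal['fx']*q[:,0]/-q[:,2]; v=cal['cy']+cal['fy']*-q[:,1]/-q[:,2]
    out=cv2.remap(im,u.reshape(X.shape).astype(np.float32),v.reshape(X.shape).astype(np.float32),cv2.INTER_LINEAR)
    if fn: cv2.imwrite('pics/'+fn,out[:,:,::-1])
    return out,xs,ys,im,d,cal
E
python3 - <<'E'
from h import *
out,xs,ys,im,d,cal=rectify()
cv2.imwrite('pics/w3.png',im[:,:,::-1])
print(go(-.077,.06,.055))
rg=R.from_euler('z',-GA,degrees=True)
for f in manip.trace('round1','wrist'):
    v,u=np.nonzero(f['pixels']&(d>0)); w=world(cal,np.c_[u,v],d[v,u]); m=np.median(w,0); g=rg.apply(w-np.r_[GC,0])
    print(round(f['p'],2),f['box'],cv2.minEnclosingCircle(g[:,:2].astype(np.float32)),m[2])
# rib phase: depth profile across y near front, all pixels
v,u=np.nonzero(d>0); g=rg.apply(world(cal,np.c_[u,v],d[v,u])-np.r_[GC,0])
for x0,x1 in ((-.1,-.06),(.03,.1)):
    k=(g[:,0]>x0)&(g[:,0]<x1)&(g[:,2]>.005)&(g[:,2]<.018); y=g[k,1]; t=g[k,2]>.0135
    ph=np.angle(np.exp(2j*np.pi*y[t]/.024).mean())/(2*np.pi)*.024
    print(x0,k.sum(),'rib phase mm',ph*1e3,'zrib',np.median(g[k,2][t]),'zfloor',np.median(g[k,2][~t]))
E
```

```text
clock: 10.4
position: [0.4211, 0.0262, 0.131]
ee_rot: [1.0, 0.027, -0.0, -0.0]
ft_force: [0.0, 0.1, -2.2]
grip_width: 0.142
grasp_force: 99.6
(array([0.421, 0.026, 0.132]), array([-0.014,  0.025, -0.01 ,  0.006, -0.003, -0.017]))
0.86 [296.3, 217.6, 370.6, 287.8] ((-0.2135356366634369, 0.026561273261904716), 0.0561511255800724) 0.01154715881303732
0.83 [151.1, 156.6, 232.5, 240.1] ((-0.18715348839759827, 0.12670530378818512), 0.032873380929231644) 0.011689199245616094
-0.1 33252 rib phase mm -0.9965077727332448 zrib 0.015534076650442872 zfloor 0.007846391909182458
0.03 0 rib phase mm nan zrib nan zfloor nan<stdin>:13: RuntimeWarning: Mean of empty slice.
  ret = ret.dtype.type(ret / rcount)
  return _methods._mean(a, axis=axis, dtype=dtype,
```

View pics/w3.png

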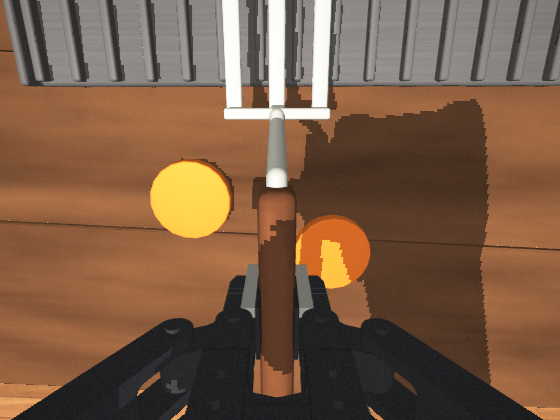

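The wrist view shows the tines level above the grill front, with ribs visible between them. The rib phase is 1 mm off my grill estimate, so I'll correct for that, then insert and lift under the leftmost round (D).

```bash
sed -i 's/^GC=.*;/GC=np.array([.619,-.0225]);/' h.py
python3 -m pendant '[[0,0.04,0.3,0,0,0,-1],[0,0.04,0.6,0,0,0,-1],[0,0.04,0.83,0,0,0,-1],[0,0.04,0.83,0,0,0,-1],[0.3,0.04,0.83,0,0,0,-1],[0.6,0.04,0.83,0,0,0,-1],[0.9,0.04,0.83,0,0,0,-1],[1.2,0.04,0.83,0,0,0,-1],[1.5,0.04,0.83,0,0,0,-1],[1.6,0.04,0.83,0,0,0,-1]]'
python3 - <<'E'
from h import *
print(go(.003,.06,.0125))
E
python3 -m pendant '[[0,0,0,0,0,0,-1],[0,0,-0.1,0,0,0,-1],[0,0,-0.2,0,0,0,-1],[0,0,-0.3,0,0,0,-1],[0,0,-0.4,0,0,0,-1],[0,0,-0.5,0,0,0,-1],[0,0,-0.6,0,0,0,-1],[0,0,-0.6,0,0,0,-1],[0,0,-0.6,0,0,0,-1],[0,0,-0.6,0,0,0,-1]]'
python3 - <<'E'
from h import *
o=manip.get_obs();print(o['joint_pos'].round(2))
im,d,cal=snap('top')
cv2.imwrite('pics/t3.png',cv2.resize(im[140:300,190:390],None,fx=3,fy=3,interpolation=cv2.INTER_CUBIC)[:,:,::-1])
E
```

```text
clock: 11.75
position: [0.5024, 0.0308, 0.0895]
ee_rot: [1.0, 0.029, 0.0, 0.0]
ft_force: [-0.6, 0.1, -1.7]
grip_width: 0.143
grasp_force: 99.7
(array([0.501, 0.03 , 0.09 ]), array([-0.034,  0.022, -0.   ,  0.003, -0.001, -0.001]))
clock: 13.0
position: [0.5012, 0.0308, 0.1194]
ee_rot: [1.0, 0.029, -0.0, 0.0]
ft_force: [-0.5, 0.2, -2.2]
grip_width: 0.144
grasp_force: 99.6
[-0.58  0.18  0.47  1.95 -0.1   1.03 -1.58]
```

View pics/t3.png

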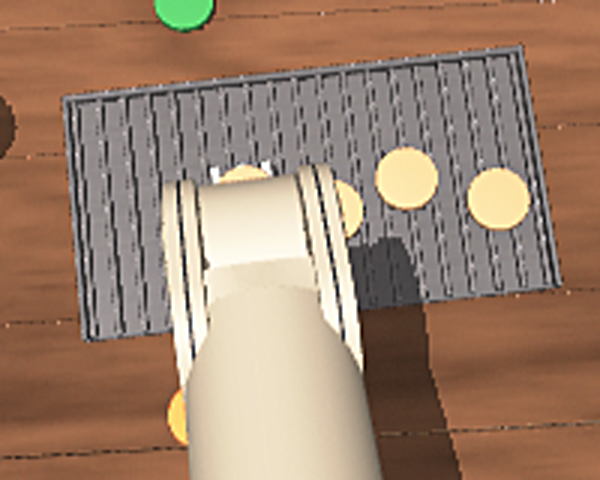

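The crop shows the round at (245,180) lying on the tines, with the tine tips poking out beyond it. Next I'll work out the roll path.

```bash
cat >> h.py <<'E'
def rollrows(bx,by,seq):
    "seq of (deg,dy_mm,z_mm) -> rows in current tool axes"
    for th,dy,z in seq:
        p,q=tcp_for(bx,by+dy/1e3,z/1e3,roll=-th); print(th,rel(p,q).round(2).tolist())
E
python3 - <<'E'
from h import *
rollrows(.002,.0585,[(0,0,42.5),(10,0,40),(20,2,39),(30,4,40),(40,7,42),(50,10,45),(60,14,48),(70,19,50),(78,35,60),(85,50,75),(85,60,90)])
E
```

```text
0 [-0.03, 0.05, -0.0, 0.0, 0.0, -0.0]
10 [-0.03, -0.21, 0.07, -1.25, 0.0, -0.0]
20 [-0.03, -0.51, 0.15, -2.5, 0.0, -0.0]
30 [-0.03, -0.8, 0.24, -3.75, 0.0, -0.0]
40 [-0.03, -1.08, 0.36, -5.0, 0.0, -0.0]
50 [-0.03, -1.33, 0.48, -6.25, 0.0, 0.0]
60 [-0.03, -1.57, 0.64, -7.5, 0.0, 0.0]
70 [-0.03, -1.79, 0.84, -8.75, 0.0, 0.0]
78 [-0.03, -2.17, 0.85, -9.75, 0.0, 0.0]
85 [-0.03, -2.5, 0.73, -10.62, 0.0, 0.0]
85 [-0.03, -2.7, 0.43, -10.62, 0.0, 0.0]
```

```bash
python3 -m pendant '[[0,-0.2,0.07,-1.25,0,0,-1],[0,-0.5,0.15,-2.5,0,0,-1],[0,-0.8,0.24,-3.75,0,0,-1],[0,-1.08,0.36,-5,0,0,-1],[0,-1.33,0.48,-6.25,0,0,-1],[0,-1.57,0.64,-7.5,0,0,-1],[0,-1.8,0.84,-8.75,0,0,-1],[0,-2.17,0.85,-9.75,0,0,-1],[0,-2.5,0.73,-10.6,0,0,-1],[0,-2.7,0.43,-10.6,0,0,-1]]'
python3 - <<'E'
from h import *
o=manip.get_obs();print(o['joint_pos'].round(2))
rollrows(.002,.0585,[(85,60,90),(85,70,120),(40,30,130),(0,0,110)])
im,d,cal=snap('top')
cv2.imwrite('pics/t4.png',cv2.resize(im[140:300,190:390],None,fx=3,fy=3,interpolation=cv2.INTER_CUBIC)[:,:,::-1])
E
```

```text
clock: 14.3
position: [0.4924, 0.1665, 0.0954]
ee_rot: [0.737, 0.024, 0.019, 0.675]
ft_force: [0.3, 0.5, -0.5]
grip_width: 0.147
grasp_force: 99.9
[-1.19  1.05  0.44  1.5   0.59  1.78 -2.47]
85 [-0.02, 0.05, 0.02, -0.0, -0.01, 0.03]
85 [-0.02, 0.63, -0.24, -0.0, -0.01, 0.03]
40 [-0.03, 1.98, 1.01, 5.62, 0.0, 0.04]
0 [-0.03, 2.07, 2.6, 10.62, 0.02, 0.04]
```

View pics/t4.png

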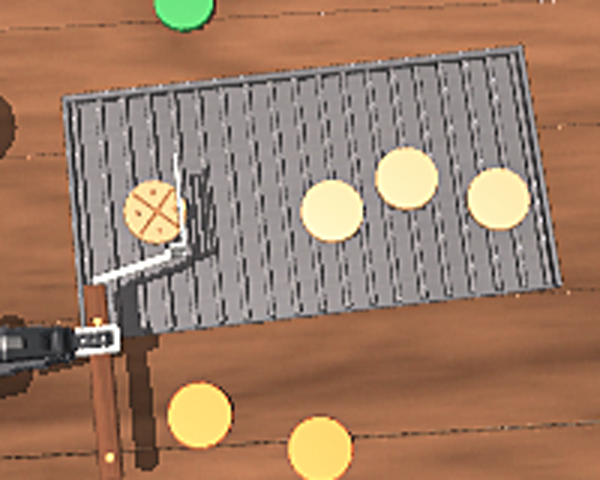

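The crop shows round D lying scored face up at (153,211), so the flip worked. I'll unroll, then measure.

```bash
python3 -m pendant '[[0,0.6,-0.2,0.5,0,0,-1],[0,1,-0.1,1.7,0,0,-1],[0,1.4,0.2,2.9,0,0,-1],[0,1.7,0.5,4.1,0,0,-1],[0,2,0.9,5.3,0,0,-1],[0,2.1,1.2,6.5,0,0,-1],[0,2.1,1.6,7.7,0,0,-1],[0,2.1,2,8.9,0,0,-1],[0,2.1,2.4,10.1,0,0,-1],[0,2.07,2.6,10.6,0,0,-1]]'
cat >> h.py <<'E'
def look(c='top',ref=[(-.011,-.019),(.012,-.094),(-.017,-.177),(.0,.155)]):
    im,d,cal=snap(c); rg=R.from_euler('z',-GA,degrees=True)
    for f in manip.trace('round1',c):
        v,u=np.nonzero(f['pixels'])
        if f['p']<.3 or len(u)>2000: continue
        w=atz(cal,[u.mean(),v.mean()],.028)[0]; g=rg.apply(w-np.r_[GC,0])
        if abs(g[0])<.15 and abs(g[1])<.25: print('round',round(f['p'],2),len(u),g[:2].round(4),'w',w[:2].round(4),'std',im[f['pixels']].mean(0).round(0))
E
python3 - <<'E'
from h import *
print(go(-.092,-.012,.06)); look()
E
```

```text
clock: 15.6
position: [0.502, 0.0227, 0.1922]
ee_rot: [1.0, 0.026, 0.004, -0.004]
ft_force: [0.2, 0.8, -1.9]
grip_width: 0.144
grasp_force: 99.7
(array([ 0.41 , -0.048,  0.137]), array([-1.915,  1.324,  1.08 , -0.055, -0.054, -0.055]))
round 0.83 346 [-0.017  -0.1755] w [ 0.6123 -0.1987] std [247. 221. 161.]
round 0.65 342 [ 0.012  -0.0926] w [ 0.6365 -0.1142] std [249. 224. 164.]
round 0.6 319 [0.0044 0.1547] w [0.6142 0.1322] std [239. 214. 161.]
```

```bash
python3 -m pendant '[[-0.5,0.3,0,0,0,0,-1],[-1,0.7,0,0,0,0,-1],[-1.5,1,0,0,0,0,-1],[-1.9,1.32,0,0,0,-0.05,-1],[-1.9,1.32,0.4,-0.05,-0.05,-0.05,-1],[-1.9,1.32,0.8,-0.05,-0.05,-0.05,-1],[-1.9,1.32,1.08,-0.05,-0.05,-0.05,-1],[-1.9,1.32,1.08,-0.05,-0.05,-0.05,-1],[-1.9,1.32,1.08,-0.05,-0.05,-0.05,-1],[-1.9,1.32,1.08,-0.05,-0.05,-0.05,-1]]'
cat >> h.py <<'E'
def phase():
    "rib pattern seen against groove grid, and tines against it (wrist)"
    im,d,cal=snap('wrist'); rg=R.from_euler('z',-GA,degrees=True)
    v,u=np.nonzero(d>0); g=rg.apply(world(cal,np.c_[u,v],d[v,u])-np.r_[GC,0])
    k=(g[:,0]>-.12)&(g[:,0]<-.06)&(g[:,2]>.005)&(g[:,2]<.018); y=g[k,1]; t=g[k,2]>.0135
    print('rib phase mm',round(np.angle(np.exp(2j*np.pi*y[t]/.024).mean())/(2*np.pi)*24,2))
    o=manip.get_obs(); T=R.from_quat(o['ee_rot']).inv().apply(world(cal,np.c_[u,v],d[v,u])-o['position'])
    k=(T[:,0]>.084)&(T[:,0]<.12)&(abs(T[:,1])<.04)&(abs(T[:,2]-.077)<.005)
    c=k&(abs(T[:,1])<.008); print('tine tool-y',np.median(T[c,1]).round(4),'z',np.median(T[c,2]).round(4),'slope',np.polyfit(T[k,0],T[k,2],1)[0].round(3),'grill y',np.median(g[c,1]).round(4))
E
python3 - <<'E'
from h import *
phase();print(go(-.092,-.012,.0125))
E
```

```text
clock: 16.95
position: [0.4111, -0.0444, 0.136]
ee_rot: [0.999, 0.033, -0.003, 0.003]
ft_force: [0.3, 0.3, -1.0]
grip_width: 0.145
grasp_force: 99.7
rib phase mm -0.14
tine tool-y -0.0011 z 0.0767 slope 0.0 grill y -0.0085
(array([ 0.41 , -0.048,  0.09 ]), array([-0.017,  0.061,  0.928,  0.049,  0.043,  0.049]))
```

```bash
python3 -m pendant '[[0,0.07,0,0.05,0.04,0.05,-1],[0,0.07,0.4,0.05,0.04,0.05,-1],[0,0.07,0.8,0.05,0.04,0.05,-1],[0,0.07,0.93,0.05,0.04,0.05,-1],[0.3,0.07,0.93,0.05,0.04,0.05,-1],[0.6,0.07,0.93,0.05,0.04,0.05,-1],[0.9,0.07,0.93,0.05,0.04,0.05,-1],[1.2,0.07,0.93,0.05,0.04,0.05,-1],[1.5,0.07,0.93,0.05,0.04,0.05,-1],[1.57,0.07,0.93,0.05,0.04,0.05,-1]]'
python3 -m pendant '[[0,0,0,0,0,0,-1],[0,0,-0.1,0,0,0,-1],[0,0,-0.2,0,0,0,-1],[0,0,-0.3,0,0,0,-1],[0,0,-0.4,0,0,0,-1],[0,0,-0.5,0,0,0,-1],[0,0,-0.6,0,0,0,-1],[0,0.08,-0.6,0,0,0,-1],[0,0.16,-0.6,0,0,0,-1],[0,0.16,-0.6,0,0,0,-1]]'
python3 - <<'E'
from h import *
o=manip.get_obs();print(o['joint_pos'].round(2))
rollrows(-.013,-.020,[(0,0,42.5),(10,0,40),(20,2,39),(30,4,40),(40,7,42),(50,10,45),(60,14,48),(70,19,50),(78,35,60),(85,50,75),(85,60,90)])
E
```

```text
clock: 18.25
position: [0.4897, -0.0432, 0.0887]
ee_rot: [1.0, 0.029, -0.0, 0.0]
ft_force: [-0.3, 0.1, -0.7]
grip_width: 0.148
grasp_force: 99.7
clock: 19.5
position: [0.4893, -0.0517, 0.1182]
ee_rot: [1.0, 0.029, -0.001, 0.0]
ft_force: [-0.1, 0.5, -1.9]
grip_width: 0.145
grasp_force: 99.7
[-0.59  0.17  0.66  1.98 -0.12  1.02 -1.39]
0 [0.0, -0.01, -0.03, 0.0, 0.01, -0.01]
10 [0.0, -0.28, 0.04, -1.25, 0.01, -0.0]
20 [0.0, -0.58, 0.13, -2.5, 0.01, -0.0]
30 [0.0, -0.86, 0.22, -3.75, 0.01, -0.0]
40 [0.0, -1.14, 0.33, -5.0, 0.01, -0.0]
50 [0.0, -1.4, 0.46, -6.25, 0.02, -0.0]
60 [0.0, -1.63, 0.62, -7.5, 0.02, 0.0]
70 [0.0, -1.85, 0.82, -8.75, 0.02, 0.0]
78 [0.0, -2.23, 0.82, -9.75, 0.02, 0.0]
85 [0.0, -2.56, 0.71, -10.62, 0.02, 0.0]
85 [0.0, -2.76, 0.41, -10.62, 0.02, 0.0]
```

```bash
python3 -m pendant '[[0,-0.28,0.04,-1.25,0,0,-1],[0,-0.58,0.13,-2.5,0,0,-1],[0,-0.86,0.22,-3.75,0,0,-1],[0,-1.14,0.33,-5,0,0,-1],[0,-1.4,0.46,-6.25,0,0,-1],[0,-1.63,0.62,-7.5,0,0,-1],[0,-1.85,0.82,-8.75,0,0,-1],[0,-2.23,0.82,-9.75,0,0,-1],[0,-2.56,0.71,-10.6,0,0,-1],[0,-2.76,0.41,-10.6,0,0,-1]]'
python3 - <<'E'
from h import *
im,d,cal=snap('top')
cv2.imwrite('pics/t5.png',cv2.resize(im[140:300,190:390],None,fx=3,fy=3,interpolation=cv2.INTER_CUBIC)[:,:,::-1])
rollrows(-.013,-.020,[(85,60,90),(85,70,120),(40,30,130),(0,0,110)])
look()
E
```

```text
clock: 20.75
position: [0.4806, 0.0877, 0.0956]
ee_rot: [0.737, 0.025, 0.019, 0.675]
ft_force: [0.2, -0.8, -0.8]
grip_width: 0.14
grasp_force: 100.0
85 [-0.01, -0.02, 0.05, -0.03, -0.02, 0.01]
85 [-0.01, 0.56, -0.2, -0.03, -0.02, 0.01]
40 [-0.02, 1.92, 1.04, 5.59, -0.01, 0.01]
0 [-0.02, 2.01, 2.63, 10.59, -0.01, 0.02]
round 0.91 349 [-0.0339 -0.1028] w [ 0.5912 -0.1271] std [249. 235. 180.]
round 0.91 367 [0.0059 0.1544] w [0.6158 0.1319] std [243. 224. 177.]
round 0.87 324 [-0.0067  0.0648] w [0.6085 0.0418] std [236. 216. 171.]
round 0.59 332 [-0.0169 -0.1749] w [ 0.6124 -0.1981] std [251. 235. 177.]
```

View pics/t5.png

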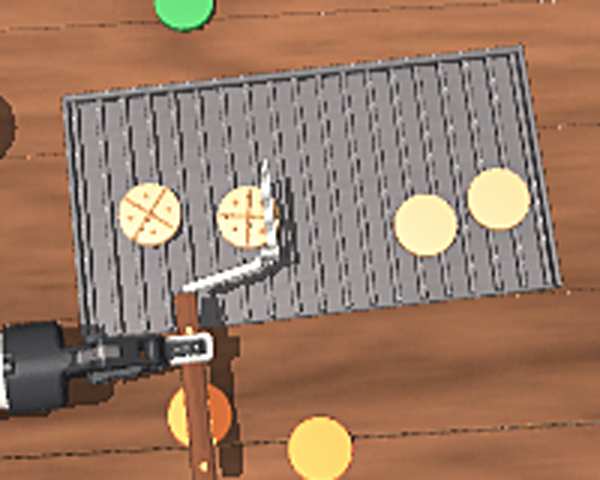

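Two rounds are now scored face up, at (150,213) and (246,217). Round B was knocked to (425,225), grill (-0.034,-0.103). B is next.

```bash
python3 -m pendant '[[0,0.6,-0.2,0.5,0,0,-1],[0,1,-0.1,1.7,0,0,-1],[0,1.4,0.2,2.9,0,0,-1],[0,1.7,0.5,4.1,0,0,-1],[0,2,0.9,5.3,0,0,-1],[0,2.1,1.2,6.5,0,0,-1],[0,2.1,1.6,7.7,0,0,-1],[0,2.1,2,8.9,0,0,-1],[0,2.05,2.4,10.1,0,0,-1],[0,2,2.6,10.6,0,0,-1]]'
python3 - <<'E'
from h import *
print(go(-.113,-.108,.06))
E
```

```text
clock: 22.15
position: [0.4889, -0.0558, 0.187]
ee_rot: [1.0, 0.025, 0.002, -0.004]
ft_force: [-1.3, 1.5, -1.7]
grip_width: 0.145
grasp_force: 99.7
(array([ 0.395, -0.145,  0.137]), array([-1.973,  1.691,  0.98 , -0.054, -0.029, -0.057]))
```

```bash
python3 -m pendant '[[-0.5,0.4,0,0,0,0,-1],[-1,0.8,0,0,0,0,-1],[-1.5,1.3,0,0,0,0,-1],[-1.97,1.69,0,0,0,-0.05,-1],[-1.97,1.69,0.4,-0.05,-0.03,-0.05,-1],[-1.97,1.69,0.8,-0.05,-0.03,-0.05,-1],[-1.97,1.69,0.98,-0.05,-0.03,-0.05,-1],[-1.97,1.69,0.98,-0.05,-0.03,-0.05,-1],[-1.97,1.69,0.98,-0.05,-0.03,-0.05,-1],[-1.97,1.69,0.98,-0.05,-0.03,-0.05,-1]]'
python3 - <<'E'
from h import *
phase();print(go(-.113,-.108,.0125)); print(manip.get_obs()['joint_pos'].round(2))
E
```

```text
clock: 23.4
position: [0.3965, -0.1418, 0.1373]
ee_rot: [0.999, 0.033, -0.002, 0.003]
ft_force: [0.3, 0.4, -1.1]
grip_width: 0.142
grasp_force: 99.8
rib phase mm -0.49
tine tool-y -0.001 z 0.0768 slope 0.001 grill y -0.1049
(array([ 0.395, -0.145,  0.09 ]), array([-0.031,  0.054,  0.954,  0.048,  0.034,  0.049]))
[-0.71 -0.1   0.92  2.14  0.1   1.07 -1.35]
```

```bash
python3 -m pendant '[[0,0.07,0,0.05,0.03,0.05,-1],[0,0.07,0.4,0.05,0.03,0.05,-1],[0,0.07,0.8,0.05,0.03,0.05,-1],[0,0.07,0.95,0.05,0.03,0.05,-1],[0.3,0.07,0.95,0.05,0.03,0.05,-1],[0.6,0.07,0.95,0.05,0.03,0.05,-1],[0.9,0.07,0.95,0.05,0.03,0.05,-1],[1.2,0.07,0.95,0.05,0.03,0.05,-1],[1.5,0.07,0.95,0.05,0.03,0.05,-1],[1.51,0.07,0.95,0.05,0.03,0.05,-1]]'
python3 -m pendant '[[0,0,0,0,0,0,-1],[0,0,-0.1,0,0,0,-1],[0,0,-0.2,0,0,0,-1],[0,0,-0.3,0,0,0,-1],[0,0,-0.4,0,0,0,-1],[0,0,-0.5,0,0,0,-1],[0,0,-0.6,0,0,0,-1],[0,0,-0.6,0,0,0,-1],[0,0,-0.6,0,0,0,-1],[0,0,-0.6,0,0,0,-1]]'
python3 - <<'E'
from h import *
o=manip.get_obs();print(o['joint_pos'].round(2))
rollrows(-.037,-.108,[(0,0,42.5),(10,0,40),(20,2,39),(30,4,40),(40,7,42),(50,10,45),(60,14,48),(70,19,50),(78,35,60),(85,50,75),(85,60,90)])
E
```

```text
clock: 24.7
position: [0.4723, -0.1408, 0.0892]
ee_rot: [1.0, 0.03, -0.001, 0.0]
ft_force: [0.2, -0.5, -1.0]
grip_width: 0.146
grasp_force: 99.7
clock: 25.95
position: [0.4714, -0.1406, 0.1187]
ee_rot: [1.0, 0.029, -0.001, 0.0]
ft_force: [-0.3, 0.1, -1.7]
grip_width: 0.148
grasp_force: 99.7
[-0.67  0.22  0.96  1.99 -0.21  1.03 -1.12]
0 [-0.01, -0.0, -0.02, -0.0, 0.01, -0.0]
10 [-0.01, -0.27, 0.05, -1.25, 0.01, 0.0]
20 [-0.01, -0.57, 0.14, -2.5, 0.01, 0.0]
30 [-0.01, -0.86, 0.23, -3.75, 0.01, 0.0]
40 [-0.01, -1.14, 0.34, -5.0, 0.01, 0.0]
50 [-0.01, -1.39, 0.47, -6.25, 0.01, 0.0]
60 [-0.01, -1.63, 0.63, -7.5, 0.01, 0.01]
70 [-0.01, -1.84, 0.83, -8.75, 0.01, 0.01]
78 [-0.01, -2.23, 0.84, -9.75, 0.01, 0.01]
85 [-0.01, -2.56, 0.72, -10.62, 0.01, 0.01]
85 [-0.01, -2.76, 0.42, -10.62, 0.01, 0.01]
```

```bash
python3 -m pendant '[[0,-0.28,0.05,-1.25,0,0,-1],[0,-0.58,0.14,-2.5,0,0,-1],[0,-0.86,0.23,-3.75,0,0,-1],[0,-1.14,0.34,-5,0,0,-1],[0,-1.4,0.47,-6.25,0,0,-1],[0,-1.63,0.63,-7.5,0,0,-1],[0,-1.85,0.83,-8.75,0,0,-1],[0,-2.23,0.83,-9.75,0,0,-1],[0,-2.56,0.72,-10.6,0,0,-1],[0,-2.76,0.42,-10.6,0,0,-1]]'
python3 -m pendant '[[0,0.6,-0.2,0.5,0,0,-1],[0,1,-0.1,1.7,0,0,-1],[0,1.4,0.2,2.9,0,0,-1],[0,1.7,0.5,4.1,0,0,-1],[0,2,0.9,5.3,0,0,-1],[0,2.1,1.2,6.5,0,0,-1],[0,2.1,1.6,7.7,0,0,-1],[0,2.1,2,8.9,0,0,-1],[0,2.05,2.4,10.1,0,0,-1],[0,2,2.6,10.6,0,0,-1]]'
python3 - <<'E'
from h import *
look(); print(go(-.095,-.180,.06))
im,d,cal=snap('top')
cv2.imwrite('pics/t6.png',cv2.resize(im[140:300,190:390],None,fx=3,fy=3,interpolation=cv2.INTER_CUBIC)[:,:,::-1])
E
```

```text
clock: 27.2
position: [0.4634, -0.0018, 0.0964]
ee_rot: [0.737, 0.024, 0.019, 0.675]
ft_force: [0.7, 0.2, -0.8]
grip_width: 0.142
grasp_force: 99.9
clock: 28.45
position: [0.4714, -0.1427, 0.1866]
ee_rot: [1.0, 0.029, 0.003, -0.006]
ft_force: [-1.3, 1.7, -2.0]
grip_width: 0.147
grasp_force: 99.7
round 0.83 341 [-0.0069  0.0613] w [0.6085 0.0382] std [244. 217. 161.]
round 0.68 338 [-0.028 -0.014] w [ 0.5918 -0.0381] std [244. 215. 158.]
round 0.56 378 [0.0037 0.1534] w [0.6137 0.1308] std [231. 207. 157.]
round 0.56 252 [-0.0147 -0.1743] w [ 0.6146 -0.1974] std [250. 223. 161.]
round 0.32 418 [-0.0348 -0.1235] w [ 0.5915 -0.1478] std [219. 215. 212.]
(array([ 0.417, -0.216,  0.137]), array([-1.117,  1.312,  0.968, -0.04 , -0.018, -0.083]))
```

View pics/t6.png

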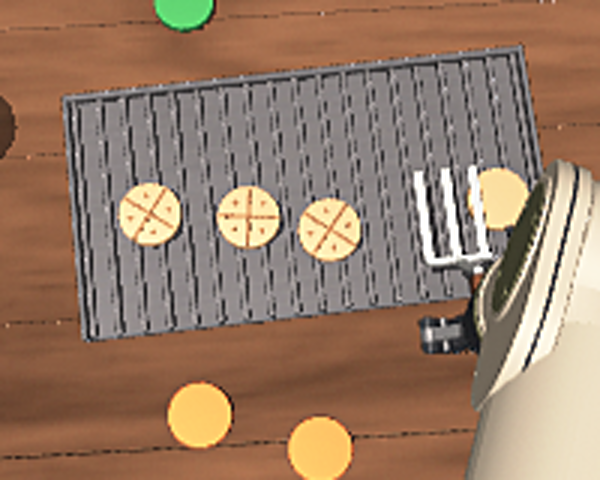

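Three rounds are now scored face up. Round C, at about (497,198), is the last.

```bash
python3 -m pendant '[[-0.4,0.4,0,0,0,0,-1],[-0.8,0.8,0,0,0,0,-1],[-1.12,1.31,0,0,0,-0.08,-1],[-1.12,1.34,0.4,0,0,-0.08,-1],[-1.12,1.34,0.8,0,0,-0.08,-1],[-1.12,1.34,0.97,0,0,-0.08,-1],[-1.12,1.34,0.97,-0.04,-0.02,-0.08,-1],[-1.12,1.34,0.97,-0.04,-0.02,-0.08,-1],[-1.12,1.34,0.97,-0.04,-0.02,-0.08,-1],[-1.12,1.34,0.97,-0.04,-0.02,-0.08,-1]]'
python3 - <<'E'
from h import *
phase();print(go(-.095,-.180,.0125)); print(manip.get_obs()['joint_pos'].round(2))
E
```

```text
clock: 29.85
position: [0.4198, -0.2113, 0.1376]
ee_rot: [0.999, 0.035, -0.002, 0.003]
ft_force: [0.4, -0.7, -1.2]
grip_width: 0.143
grasp_force: 99.7
rib phase mm -0.7
tine tool-y -0.001 z 0.0768 slope 0.001 grill y -0.1751
(array([ 0.417, -0.216,  0.09 ]), array([-0.056,  0.079,  0.96 ,  0.039,  0.026,  0.08 ]))
[-0.8   0.17  1.28  2.03 -0.18  1.06 -0.94]
```

```bash
python3 -m pendant '[[-0.05,0.09,0,0.04,0.03,0.08,-1],[-0.05,0.09,0.4,0.04,0.03,0.08,-1],[-0.05,0.09,0.8,0.04,0.03,0.08,-1],[-0.05,0.09,0.95,0.04,0.03,0.08,-1],[0.2,0.09,0.95,0.04,0.03,0.08,-1],[0.5,0.09,0.95,0.04,0.03,0.08,-1],[0.8,0.09,0.95,0.04,0.03,0.08,-1],[1.1,0.09,0.95,0.04,0.03,0.08,-1],[1.4,0.09,0.95,0.04,0.03,0.08,-1],[1.48,0.09,0.95,0.04,0.03,0.08,-1]]'
python3 -m pendant '[[0,0,0,0,0,0,-1],[0,0,-0.1,0,0,0,-1],[0,0,-0.2,0,0,0,-1],[0,0,-0.3,0,0,0,-1],[0,0,-0.4,0,0,0,-1],[0,0,-0.5,0,0,0,-1],[0,0,-0.6,0,0,0,-1],[0,0,-0.6,0,0,0,-1],[0,0,-0.6,0,0,0,-1],[0,0,-0.6,0,0,0,-1]]'
python3 - <<'E'
from h import *
o=manip.get_obs();print(o['joint_pos'].round(2))
rollrows(-.018,-.180,[(0,0,42.5),(10,0,40),(20,2,39),(30,4,40),(40,7,42),(50,10,45),(60,14,48),(70,19,50),(78,35,60),(85,50,75),(85,60,90)])
E
```

```text
clock: 31.15
position: [0.4946, -0.2109, 0.0894]
ee_rot: [1.0, 0.03, -0.0, 0.0]
ft_force: [0.2, 0.7, -0.8]
grip_width: 0.139
grasp_force: 99.8
clock: 32.4
position: [0.4934, -0.2109, 0.1193]
ee_rot: [1.0, 0.029, -0.0, -0.0]
ft_force: [-0.4, -0.4, -3.2]
grip_width: 0.144
grasp_force: 99.8
[-0.57  0.42  1.08  1.89 -0.42  1.09 -0.84]
0 [0.01, 0.01, -0.0, -0.0, 0.0, -0.0]
10 [0.01, -0.26, 0.07, -1.25, 0.0, -0.0]
20 [0.01, -0.56, 0.15, -2.5, 0.0, 0.0]
30 [0.01, -0.85, 0.24, -3.75, 0.0, 0.0]
40 [0.01, -1.13, 0.35, -5.0, 0.0, 0.0]
50 [0.01, -1.38, 0.48, -6.25, 0.0, 0.0]
60 [0.01, -1.62, 0.64, -7.5, 0.0, 0.0]
70 [0.01, -1.83, 0.84, -8.75, 0.0, 0.0]
78 [0.01, -2.22, 0.85, -9.75, 0.0, 0.0]
85 [0.01, -2.54, 0.73, -10.63, 0.0, 0.0]
85 [0.01, -2.75, 0.43, -10.63, 0.0, 0.0]
```

```bash
python3 -m pendant '[[0,-0.27,0.06,-1.25,0,0,-1],[0,-0.57,0.15,-2.5,0,0,-1],[0,-0.85,0.24,-3.75,0,0,-1],[0,-1.13,0.35,-5,0,0,-1],[0,-1.39,0.48,-6.25,0,0,-1],[0,-1.63,0.64,-7.5,0,0,-1],[0,-1.84,0.84,-8.75,0,0,-1],[0,-2.22,0.85,-9.75,0,0,-1],[0,-2.55,0.73,-10.6,0,0,-1],[0,-2.75,0.43,-10.6,0,0,-1]]'
python3 -m pendant '[[0,0.6,-0.2,0.5,0,0,-1],[0,1,-0.1,1.7,0,0,-1],[0,1.4,0.2,2.9,0,0,-1],[0,1.7,0.5,4.1,0,0,-1],[0,2,0.9,5.3,0,0,-1],[0,2.1,1.2,6.5,0,0,-1],[0,2.1,1.6,7.7,0,0,-1],[0,2.1,2,8.9,0,0,-1],[0,2.05,2.4,10.1,0,0,-1],[0,2,2.6,10.6,0,0,-1]]'
python3 - <<'E'
from h import *
look(); print(rel([.4674,-.3600,.2],(R.from_euler('z',7.2,degrees=True)*R.from_euler('x',180,degrees=True)).as_quat()))
print(manip.get_obs()['joint_pos'].round(2))
im,d,cal=snap('top')
cv2.imwrite('pics/t7.png',cv2.resize(im[140:300,190:390],None,fx=3,fy=3,interpolation=cv2.INTER_CUBIC)[:,:,::-1])
E
```

```text
clock: 33.65
position: [0.4861, -0.0724, 0.0966]
ee_rot: [0.737, 0.024, 0.02, 0.675]
ft_force: [0.2, -0.1, -1.3]
grip_width: 0.144
grasp_force: 100.0
clock: 34.9
position: [0.4901, -0.21, 0.1883]
ee_rot: [0.999, 0.027, -0.001, 0.029]
ft_force: [0.7, -0.2, -1.9]
grip_width: 0.146
grasp_force: 99.7
round 0.87 391 [-0.0292 -0.0135] w [ 0.5907 -0.0377] std [229. 201. 149.]
round 0.84 367 [-0.0073  0.0594] w [0.6082 0.0364] std [233. 206. 154.]
round 0.61 313 [0.0065 0.1538] w [0.6164 0.1314] std [247. 222. 166.]
round 0.55 333 [-0.0137 -0.0842] w [ 0.6103 -0.1074] std [239. 207. 149.]
[-0.516  2.858 -0.058  0.439  0.058 -0.611]
[-0.67  0.26  1.11  1.84 -0.19  1.17 -1.02]
```

View pics/t7.png

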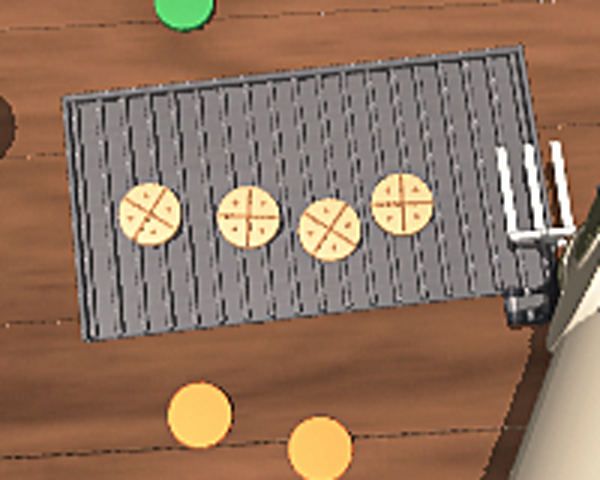

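All four rounds now show the scored face. I'll hang the turner back in its stand.

```bash
python3 -m pendant '[[0,0.4,-0.2,0.2,0,-0.1,-1],[-0.1,0.9,-0.4,0.4,0,-0.3,-1],[-0.2,1.4,-0.5,0.44,0.06,-0.6,-1],[-0.4,1.9,-0.5,0.44,0.06,-0.61,-1],[-0.5,2.4,-0.5,0.44,0.06,-0.61,-1],[-0.52,2.86,-0.5,0.44,0.06,-0.61,-1],[-0.52,2.86,-0.5,0.44,0.06,-0.61,-1],[-0.52,2.86,-0.5,0.44,0.06,-0.61,-1],[-0.52,2.86,-0.5,0.44,0.06,-0.61,-1],[-0.52,2.86,-0.5,0.44,0.06,-0.61,-1]]'
python3 - <<'E'
from h import *
print(rel([.4675,-.3600,.096],(R.from_euler('z',7.2,degrees=True)*R.from_euler('x',180,degrees=True)).as_quat()))
E
```

```text
clock: 36.3
position: [0.4737, -0.3491, 0.2214]
ee_rot: [0.997, 0.071, -0.002, 0.002]
ft_force: [-0.4, 0.2, -1.5]
grip_width: 0.146
grasp_force: 99.7
[-0.142  0.187  2.51   0.029  0.036  0.118]
```

```bash
python3 -m pendant '[[-0.14,0.19,0,0.03,0.04,0.12,-1],[-0.14,0.19,0.4,0.03,0.04,0.12,-1],[-0.14,0.19,0.9,0.03,0.04,0.12,-1],[-0.14,0.19,1.4,0.03,0.04,0.12,-1],[-0.14,0.19,1.7,0.03,0.04,0.12,-1],[-0.14,0.19,1.7,0.03,0.04,0.12,-1],[-0.14,0.19,1.7,0.03,0.04,0.12,-1],[-0.14,0.19,1.7,0.03,0.04,0.12,-1],[-0.14,0.19,1.7,0.03,0.04,0.12,-1],[-0.14,0.19,1.7,0.03,0.04,0.12,-1]]'
python3 - <<'E'
from h import *
print(rel([.4675,-.3600,.0945],(R.from_euler('z',7.2,degrees=True)*R.from_euler('x',180,degrees=True)).as_quat()))
E
```

```text
clock: 37.55
position: [0.4676, -0.3607, 0.1367]
ee_rot: [0.998, 0.062, 0.0, 0.0]
ft_force: [0.3, 0.2, -1.8]
grip_width: 0.146
grasp_force: 99.8
[-0.001 -0.014  0.844  0.002 -0.004 -0.009]
```

```bash
python3 -m pendant '[[0,-0.01,0.2,0,0,0,-1],[0,-0.01,0.4,0,0,0,-1],[0,-0.01,0.6,0,0,0,-1],[0,-0.01,0.75,0,0,0,-1],[0,-0.01,0.84,0,0,0,-1],[0,-0.01,0.84,0,0,0,-1],[0,-0.01,0.84,0,0,0,-1],[0,-0.01,0.84,0,0,0,-0.5],[0,-0.01,0.84,0,0,0,0],[0,-0.01,0.84,0,0,0,0]]' 60
python3 -m pendant '[[0,0,0,0,0,0,0],[0,0,0,0,0,0,0],[0,0,-0.3,0,0,0,0],[0,0,-0.8,0,0,0,0],[0,0,-1.4,0,0,0,0],[0,0,-2,0,0,0,0],[0,0,-2.6,0,0,0,0],[0,0,-2.9,0,0,0,0],[0,0,-2.9,0,0,0,0],[0,0,-2.9,0,0,0,0]]'
python3 - <<'E'
from h import *
im,d,cal=snap('wrist'); o=manip.get_obs();r=R.from_quat(o['ee_rot'])
f=manip.trace('turner','wrist')
v,u=np.nonzero(f[0]['pixels']&(d>0)); w=world(cal,np.c_[u,v],d[v,u])
h=w[(w[:,2]>.09)&(w[:,2]<.125)]; print('handle',len(h),cv2.minAreaRect(h[:,:2].astype(np.float32)),np.median(h[:,2]))
b=w[(w[:,2]>.008)&(w[:,2]<.022)]; print('tines',len(b),np.median(b,0))
im,d,cal=snap('top')
f=manip.trace('plate','top')[0]; v,u=np.nonzero(f['pixels'])
c,rad=cv2.minEnclosingCircle(np.c_[u,v].astype(np.float32)); print('plate',c,rad,atz(cal,c,.018),atz(cal,[u.mean(),v.mean()],.018))
look()
E
```

```text
clock: 38.8
position: [0.4676, -0.36, 0.0946]
ee_rot: [0.998, 0.062, 0.0, -0.0]
ft_force: [0.3, -0.8, -0.6]
grip_width: 0.503
grasp_force: 0.0
clock: 40.05
position: [0.4672, -0.3598, 0.2385]
ee_rot: [0.998, 0.062, -0.0, -0.0]
ft_force: [0.3, -0.4, 0.6]
grip_width: 0.5
grasp_force: 0.0
handle 3378 ((0.43816936016082764, -0.3634706139564514), (0.17403647303581238, 0.01414751261472702), 7.452381134033203) 0.10615700796096328
tines 2615 [ 0.58234171 -0.34438089  0.01661253]
plate (148.76470947265625, 264.686279296875) 35.002296447753906 [[0.48100731 0.38922953 0.018     ]] [[0.48130355 0.38989181 0.018     ]]
round 0.83 333 [-0.0278 -0.0143] w [ 0.5921 -0.0384] std [246. 221. 164.]
round 0.83 345 [-0.0122 -0.0841] w [ 0.6118 -0.1072] std [242. 215. 157.]
round 0.79 386 [-0.0069  0.0613] w [0.6085 0.0383] std [231. 208. 158.]
round 0.55 375 [0.0067 0.1532] w [0.6167 0.1308] std [236. 214. 163.]
```

```bash
cat >> h.py <<'E'
QG=(R.from_euler('z',93.4,degrees=True)*R.from_euler('x',180,degrees=True)).as_quat()
def wl(z=.028,near=None):
    im,d,cal=snap('wrist'); o=manip.get_obs(); res=[]
    for f in manip.trace('round1','wrist'):
        v,u=np.nonzero(f['pixels'])
        if f['p']<.3 or len(u)<500 or len(u)>60000: continue
        (c,rad)=cv2.minEnclosingCircle(np.c_[u,v].astype(np.float32))
        m=im[f['pixels']].astype(float); e=cv2.fitEllipse(cv2.findContours(f['pixels'].astype(np.uint8),0,1)[0][0])
        k=f['pixels']&(d>0); zz=np.median(world(cal,np.c_[np.nonzero(k)[1],np.nonzero(k)[0]],d[k])[:,2])
        w=atz(cal,e[0],z)[0]; print('p',round(f['p'],2),'box',np.round(f['box']),'world',w.round(4),'z',zz.round(4),'col',m.mean(0).round(0))
E
python3 - <<'E'
from h import *
print(rel([.6165,.131,.14],QG)); print(manip.get_obs()['joint_pos'].round(2))
E
```

```text
[ 4.1790e+00 -9.3760e+00  1.9800e+00 -4.0000e-03  2.0000e-03 -1.0786e+01]
[-0.23  0.4   1.05  1.61 -0.35  1.34 -0.58]
```

```bash
python3 -m pendant '[[0.42,-0.94,0,0,0,-1.08,1],[0.84,-1.88,0,0,0,-2.16,1],[1.26,-2.82,0,0,0,-3.24,1],[1.67,-3.75,0.2,0,0,-4.3,1],[2.1,-4.7,0.5,0,0,-5.4,1],[2.5,-5.6,0.8,0,0,-6.5,1],[2.9,-6.6,1.1,0,0,-7.6,1],[3.35,-7.5,1.4,0,0,-8.6,1],[3.76,-8.44,1.7,0,0,-9.7,1],[4.18,-9.38,1.98,0,0,-10.8,1]]' 30
python3 -m pendant '[[0,0,0,0,0,0,1],[0,0,0,0,0,0,1],[0,0,0,0,0,0,1],[0,0,0,0,0,0,1],[0,0,0,0,0,0,1],[0,0,0,0,0,0,1],[0,0,0,0,0,0,1],[0,0,0,0,0,0,1],[0,0,0,0,0,0,1],[0,0,0,0,0,0,1]]'
python3 - <<'E'
from h import *
wl(); print(rel([.6165,.131,.029],QG)); print(manip.get_obs()['joint_pos'].round(2))
im,d,cal=snap('wrist','w8.png')
E
```

```text
clock: 41.6
position: [0.617, 0.1327, 0.1397]
ee_rot: [0.683, 0.73, -0.0, 0.0]
ft_force: [-0.2, -0.3, 0.4]
grip_width: 1.004
grasp_force: 0.0
clock: 42.85
position: [0.6167, 0.131, 0.1404]
ee_rot: [0.685, 0.728, 0.0, 0.0]
ft_force: [0.1, -0.0, 0.1]
grip_width: 0.997
grasp_force: 0.0
p 0.96 box [  2. 203.  81. 278.] world [0.4414 0.102  0.028 ] z 0.0114 col [242. 180.  63.]
p 0.93 box [490. 236. 560. 302.] world [0.8118 0.0989 0.028 ] z 0.0115 col [ 77. 208.  99.]
p 0.92 box [203. 363. 269. 402.] world [ 0.5899 -0.0212  0.028 ] z 0.027 col [178. 145.  96.]
p 0.88 box [218. 289. 296. 356.] world [0.6069 0.0409 0.028 ] z 0.0275 col [158. 120.  79.]
p 0.76 box [  3. 322.  52. 366.] world [0.4126 0.011  0.028 ] z 0.0109 col [184.  91.  32.]
p 0.55 box [239. 178. 315. 254.] world [0.6153 0.1314 0.028 ] z 0.0276 col [228. 201. 138.]
[-2.000e-03 -5.000e-03  2.229e+00  2.000e-03  1.000e-03  1.500e-02]
[-0.73  0.46  0.59  1.6  -0.27  1.16 -0.02]
```

View pics/w8.png

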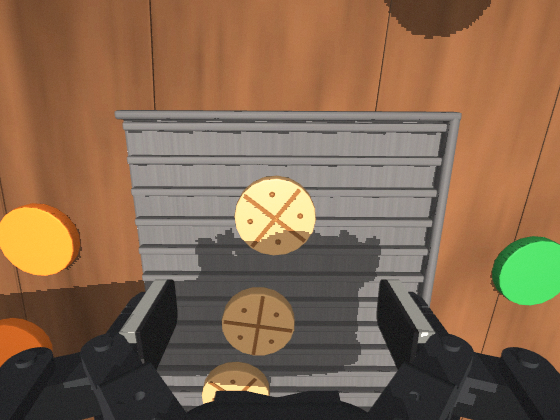

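The wrist view shows round D, scored face up, at (275,215), centred ahead between the open fingers.

```bash
python3 -m pendant '[[0,-0.02,0.7,0,0,0,1],[0,-0.02,1.4,0,0,0,1],[0,-0.02,2,0,0,0,1],[0,-0.02,2.2,0,0,0,1],[0,-0.02,2.23,0,0,0,1],[0,-0.02,2.23,0,0,0,1],[0,-0.02,2.23,0,0,0,-1],[0,-0.02,2.23,0,0,0,-1],[0,-0.02,2.23,0,0,0,-1],[0,-0.02,2.23,0,0,0,-1]]' 30
python3 - <<'E'
from h import *
print(rel([.481,.3895,.15],QG))
E
```

```text
clock: 44.25
position: [0.6162, 0.1312, 0.0302]
ee_rot: [0.685, 0.728, 0.001, 0.0]
ft_force: [-1.8, -0.2, 5.9]
grip_width: 0.678
grasp_force: 30.8
[ 5.324e+00 -2.379e+00 -2.397e+00  1.000e-02 -4.000e-03  1.500e-02]
```

```bash
python3 -m pendant '[[0,0,-0.8,0,0,0,-1],[0,0,-1.7,0,0,0,-1],[0.4,-0.2,-2.4,0,0,0,-1],[1.3,-0.6,-2.4,0,0,0,-1],[2.2,-1,-2.4,0,0,0,-1],[3.1,-1.4,-2.4,0,0,0,-1],[4,-1.8,-2.4,0,0,0,-1],[4.9,-2.2,-2.4,0,0,0,-1],[5.32,-2.38,-2.4,0,0,0,-1],[5.32,-2.38,-2.4,0,0,0,-1]]'
python3 - <<'E'
from h import *
im,d,cal=snap('wrist','w9.png'); o=manip.get_obs()
f=manip.trace('plate','wrist')[0]; k=f['pixels']&(d>0); v,u=np.nonzero(k); w=world(cal,np.c_[u,v],d[v,u]); 
k=(w[:,2]>.012)&(w[:,2]<.024)
x=w[k]; A=np.c_[2*x[:,:2],np.ones(len(x))]; s=np.linalg.lstsq(A,(x[:,:2]**2).sum(1),rcond=None)[0]; print(f['p'],f['box'],'circle',s[:2],np.sqrt(s[2]+s[0]**2+s[1]**2),len(x))
t=manip.tip_of('plate','wrist'); print([(q['p'],atz(cal,q['pixel'],.005).round(4)) for q in t[:2]])
print(rel([.481,.3895,.0205],QG))
E
```

```text
clock: 45.5
position: [0.4797, 0.3906, 0.149]
ee_rot: [0.684, 0.729, 0.0, -0.0]
ft_force: [0.2, 0.1, -0.6]
grip_width: 0.686
grasp_force: 32.7
0.63 [152.5, 85.5, 400.4, 282.0] circle [0.48036205 0.38785527] 0.08427287215406681 13812
[(0.64, array([[0.4787, 0.387 , 0.005 ]]))]
[ 0.049 -0.019  2.572  0.007  0.006 -0.005]
```

View pics/w9.png

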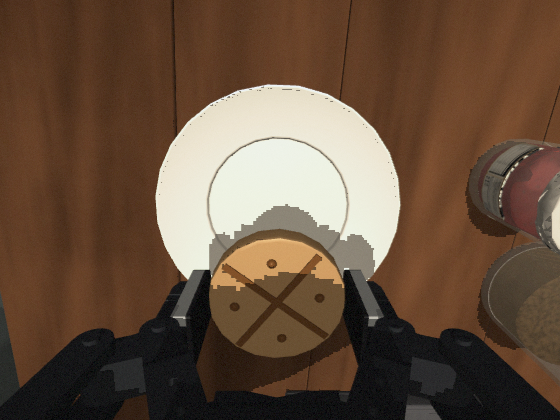

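The wrist view shows the plate's inner floor at (278,203) and the held round level, scored face up. I'll lower it and release.

```bash
python3 -m pendant '[[-0.02,-0.01,0.6,0,0,0,-1],[-0.02,-0.01,1.2,0,0,0,-1],[-0.02,-0.01,1.8,0,0,0,-1],[-0.02,-0.01,2.3,0,0,0,-1],[-0.02,-0.01,2.5,0,0,0,-1],[-0.02,-0.01,2.56,0,0,0,-1],[-0.02,-0.01,2.56,0,0,0,-1],[-0.02,-0.01,2.56,0,0,0,0.7],[-0.02,-0.01,2.56,0,0,0,0.7],[-0.02,-0.01,2.56,0,0,0,0.7]]'
python3 -m pendant '[[0,0,-0.4,0,0,0,0.7],[0,0,-1,0,0,0,0.7],[0,0,-1.8,0,0,0,0.7],[-0.6,0.2,-2.5,0,0,0,1],[-1.5,0.5,-2.5,0,0,0,1],[-2.4,0.9,-2.5,0,0,0,1],[-3.3,1.2,-2.5,0,0,0,1],[-4.2,1.5,-2.5,0,0,0,1],[-5.1,1.9,-2.5,0,0,0,1],[-6,2.2,-2.5,0,0,0,1]]'
python3 - <<'E'
from h import *
print(rel([.6085,.0385,.032],QG)); look()
E
```

```text
clock: 46.9
position: [0.4803, 0.3884, 0.0212]
ee_rot: [0.685, 0.729, 0.0, 0.0]
ft_force: [0.5, 0.7, 0.7]
grip_width: 0.852
grasp_force: 0.0
clock: 48.15
position: [0.6093, 0.094, 0.1476]
ee_rot: [0.685, 0.728, 0.001, 0.0]
ft_force: [0.1, 0.1, -1.1]
grip_width: 1.001
grasp_force: 0.0
[-1.109 -0.088  2.312  0.013 -0.003  0.015]
round 0.87 299 [-0.0091  0.0578] w [0.6065 0.0346] std [147. 113.  81.]
round 0.68 353 [-0.013  -0.0849] w [ 0.6111 -0.108 ] std [238. 209. 152.]
round 0.63 324 [-0.0298 -0.0126] w [ 0.59   -0.0369] std [154. 121.  87.]
```

```bash
python3 -m pendant '[[-0.6,-0.05,0.4,0,0,0,1],[-1.13,-0.08,1,0,0,0,1],[-1.13,-0.08,1.7,0,0,0,1],[-1.13,-0.08,2.15,0,0,0,1],[-1.13,-0.08,2.29,0,0,0,1],[-1.13,-0.08,2.29,0,0,0,1],[-1.13,-0.08,2.29,0,0,0,-1],[-1.13,-0.08,2.29,0,0,0,-1],[-1.13,-0.08,2.29,0,0,0,-1],[-1.13,-0.08,2.29,0,0,0,-1]]' 30
python3 - <<'E'
from h import *
print(rel([.4805,.3885,.15],QG))
E
```

```text
clock: 49.5
position: [0.6086, 0.039, 0.0331]
ee_rot: [0.685, 0.728, 0.001, 0.0]
ft_force: [-2.8, -0.2, 8.6]
grip_width: 0.684
grasp_force: 30.2
[ 7.135e+00 -2.124e+00 -2.338e+00  1.300e-02 -5.000e-03  1.500e-02]
```

```bash
python3 -m pendant '[[0,0,-0.8,0,0,0,-1],[0.1,0,-1.8,0,0,0,-1],[1,-0.3,-2.36,0,0,0,-1],[2.1,-0.6,-2.36,0,0,0,-1],[3.2,-1,-2.36,0,0,0,-1],[4.3,-1.3,-2.36,0,0,0,-1],[5.4,-1.6,-2.36,0,0,0,-1],[6.5,-2,-2.36,0,0,0,-1],[7.13,-2.12,-2.36,0,0,0,-1],[7.13,-2.12,-2.36,0,0,0,-1]]'
python3 - <<'E'
from h import *
print(rel([.4805,.3885,.0345],QG))
im,d,cal=snap('wrist'); 
for f in manip.trace('round1','wrist'):
    k=f['pixels']&(d>0)
    if f['p']>.3: w=world(cal,np.c_[np.nonzero(k)[1],np.nonzero(k)[0]],d[k]); print(f['box'],np.median(w,0).round(4),(w.max(0)+w.min(0))/2)
E
```

```text
clock: 50.75
position: [0.4784, 0.3915, 0.1496]
ee_rot: [0.683, 0.73, 0.0, -0.0]
ft_force: [0.1, -0.4, -0.0]
grip_width: 0.675
grasp_force: 32.3
[-6.500e-02  3.800e-02  2.303e+00  1.000e-03 -7.000e-03  5.100e-02]
[243.1, 177.5, 317.9, 234.7] [0.4801 0.3929 0.0167] [0.48016193 0.3928045  0.06874783]
[208.9, 228.4, 343.7, 356.7] [0.478  0.3924 0.144 ] [0.48593095 0.32869202 0.07235457]
```

```bash
python3 -m pendant '[[0,0,0.6,0,0,0,-1],[0,0,1.2,0,0,0,-1],[0,0,1.8,0,0,0,-1],[0,0,2.15,0,0,0,-1],[0,0,2.31,0,0,0,-1],[0,0,2.31,0,0,0,-1],[0,0,2.31,0,0,0,-1],[0,0,2.31,0,0,0,0.7],[0,0,2.31,0,0,0,0.7],[0,0,2.31,0,0,0,0.7]]'
python3 -m pendant '[[0,0,-0.6,0,0,0,0.7],[0,0,-1.4,0,0,0,0.7],[-0.9,0.2,-2.2,0,0,0,1],[-2,0.4,-2.2,0,0,0,1],[-3.1,0.6,-2.2,0,0,0,1],[-4.2,0.8,-2.2,0,0,0,1],[-5.3,1.05,-2.2,0,0,0,1],[-6.4,1.3,-2.2,0,0,0,1],[-7.5,1.5,-2.2,0,0,0,1],[-8.62,1.7,-2.2,0,0,0,1]]'
python3 -m pendant '[[0,0,0.2,0,0,0,1],[0,0,0.9,0,0,0,1],[0,0,1.6,0,0,0,1],[0,0,2.1,0,0,0,1],[0,0,2.25,0,0,0,1],[0,0,2.25,0,0,0,1],[0,0,2.25,0,0,0,1],[0,0,2.25,0,0,0,1],[0,0,2.25,0,0,0,1],[0,0,2.25,0,0,0,1]]'
python3 - <<'E'
from h import *
print(rel([.591,-.037,.032],QG))
E
```

```text
clock: 52.1
position: [0.4802, 0.3883, 0.0341]
ee_rot: [0.685, 0.728, 0.0, 0.0]
ft_force: [-0.5, 0.0, -0.6]
grip_width: 0.849
grasp_force: 0.0
clock: 53.35
position: [0.5918, -0.0383, 0.1442]
ee_rot: [0.685, 0.729, 0.0, 0.0]
ft_force: [1.4, 0.4, -0.5]
grip_width: 0.998
grasp_force: 0.0
clock: 54.6
position: [0.5916, -0.0368, 0.0317]
ee_rot: [0.685, 0.728, 0.0, 0.0]
ft_force: [0.7, 0.3, 0.5]
grip_width: 0.999
grasp_force: 0.0
[-0.004 -0.012 -0.006  0.004  0.     0.015]
```

```bash
python3 -m pendant '[[0,0,0,0,0,0,-1],[0,0,0,0,0,0,-1],[0,0,0,0,0,0,-1],[0,0,0,0,0,0,-1],[0,0,0,0,0,0,-1],[0,0,-0.6,0,0,0,-1],[0,0,-1.4,0,0,0,-1],[0,0,-2.2,0,0,0,-1],[0,0,-2.36,0,0,0,-1],[0,0,-2.36,0,0,0,-1]]' 30
python3 -m pendant '[[0.8,-0.1,0,0,0,0,-1],[1.8,-0.3,0,0,0,0,-1],[2.8,-0.5,0,0,0,0,-1],[3.8,-0.7,0,0,0,0,-1],[4.8,-0.9,0,0,0,0,-1],[5.8,-1.15,0,0,0,0,-1],[6.8,-1.35,0,0,0,0,-1],[7.8,-1.55,0,0,0,0,-1],[8.62,-1.72,0,0,0,0,-1],[8.62,-1.72,0,0,0,0,-1]]'
python3 - <<'E'
from h import *
print(rel([.4805,.3885,.0465],QG))
im,d,cal=snap('wrist'); 
for f in manip.trace('round1','wrist'):
    k=f['pixels']&(d>0)
    if f['p']>.3: w=world(cal,np.c_[np.nonzero(k)[1],np.nonzero(k)[0]],d[k]); print(f['box'],np.median(w,0).round(4))
E
```

```text
clock: 55.85
position: [0.5914, -0.0366, 0.1493]
ee_rot: [0.685, 0.729, 0.0, 0.0]
ft_force: [-0.2, -0.6, -1.0]
grip_width: 0.68
grasp_force: 32.4
clock: 57.1
position: [0.4762, 0.3917, 0.147]
ee_rot: [0.683, 0.731, -0.001, -0.001]
ft_force: [0.3, -0.5, -0.7]
grip_width: 0.677
grasp_force: 32.4
[-0.068  0.088  2.01  -0.019  0.008  0.059]
[251.6, 179.4, 318.0, 198.6] [0.4782 0.4126 0.0152]
[340.7, 393.1, 440.4, 420.0] [0.6253 0.2024 0.0141]
[243.5, 182.2, 323.2, 243.4] [0.4804 0.3944 0.0286]
[209.4, 231.0, 344.0, 355.3] [0.4758 0.3927 0.1426]
```

```bash
python3 -m pendant '[[0,0,0.6,0,0,0,-1],[0,0,1.2,0,0,0,-1],[0,0,1.7,0,0,0,-1],[0,0,2,0,0,0,-1],[0,0,2.07,0,0,0,-1],[0,0,2.07,0,0,0,-1],[0,0,2.07,0,0,0,-1],[0,0,2.07,0,0,0,0.7],[0,0,2.07,0,0,0,0.7],[0,0,2.07,0,0,0,0.7]]'
python3 -m pendant '[[0,0,-0.6,0,0,0,0.7],[0,0,-1.4,0,0,0,0.7],[-0.9,0.2,-2.1,0,0,0,1],[-2,0.4,-2.1,0,0,0,1],[-3.1,0.6,-2.1,0,0,0,1],[-4.2,0.8,-2.1,0,0,0,1],[-5.3,1,-2.1,0,0,0,1],[-6.4,1.2,-2.1,0,0,0,1],[-7.5,1.5,-2.1,0,0,0,1],[-8.6,1.75,-2.1,0,0,0,1]]'
python3 -m pendant '[[-0.8,0.15,0,0,0,0,1],[-1.45,0.27,0,0,0,0,1],[-1.45,0.27,0.7,0,0,0,1],[-1.45,0.27,1.4,0,0,0,1],[-1.45,0.27,2,0,0,0,1],[-1.45,0.27,2.1,0,0,0,1],[-1.45,0.27,2.1,0,0,0,1],[-1.45,0.27,2.1,0,0,0,1],[-1.45,0.27,2.1,0,0,0,1],[-1.45,0.27,2.1,0,0,0,1]]'
python3 - <<'E'
from h import *
print(rel([.6112,-.1075,.032],QG))
E
```

```text
clock: 58.45
position: [0.4792, 0.3882, 0.0461]
ee_rot: [0.685, 0.729, 0.0, 0.0]
ft_force: [-0.0, 0.7, -0.3]
grip_width: 0.849
grasp_force: 0.0
clock: 59.7
position: [0.5934, -0.0372, 0.1512]
ee_rot: [0.685, 0.729, 0.0, 0.0]
ft_force: [0.8, -0.5, 0.8]
grip_width: 1.001
grasp_force: 0.0
clock: 60.95
position: [0.6111, -0.1072, 0.0465]
ee_rot: [0.685, 0.728, 0.0, 0.0]
ft_force: [-0.2, -0.3, -0.8]
grip_width: 0.996
grasp_force: 0.0
[-0.006  0.001  0.291  0.008  0.     0.015]
```

```bash
python3 -m pendant '[[0,0,0.2,0,0,0,1],[0,0,0.29,0,0,0,1],[0,0,0.29,0,0,0,-1],[0,0,0.29,0,0,0,-1],[0,0,0.29,0,0,0,-1],[0,0,0.29,0,0,0,-1],[0,0,0.29,0,0,0,-1],[0,0,-0.5,0,0,0,-1],[0,0,-1.5,0,0,0,-1],[0,0,-2.37,0,0,0,-1]]' 30
python3 -m pendant '[[0.8,-0.16,0,0,0,0,-1],[1.8,-0.36,0,0,0,0,-1],[2.85,-0.57,0,0,0,0,-1],[3.9,-0.78,0,0,0,0,-1],[4.95,-1,0,0,0,0,-1],[6,-1.2,0,0,0,0,-1],[7.05,-1.42,0,0,0,0,-1],[8.1,-1.63,0,0,0,0,-1],[9.15,-1.84,0,0,0,0,-1],[10.05,-2.02,0,0,0,0,-1]]'
python3 -m pendant '[[0,0,0,0,0,0,-1],[0,0,0,0,0,0,-1],[0,0,0.5,0,0,0,-1],[0,0,1,0,0,0,-1],[0,0,1.4,0,0,0,-1],[0,0,1.6,0,0,0,-1],[0,0,1.6,0,0,0,-1],[0,0,1.6,0,0,0,-1],[0,0,1.6,0,0,0,-1],[0,0,1.6,0,0,0,-1]]'
python3 - <<'E'
from h import *
print(rel([.4805,.3885,.0582],QG))
E
```

```text
clock: 62.2
position: [0.6107, -0.1072, 0.166]
ee_rot: [0.685, 0.728, 0.0, 0.0]
ft_force: [0.1, 0.6, -0.5]
grip_width: 0.681
grasp_force: 32.5
clock: 63.45
position: [0.478, 0.3903, 0.1642]
ee_rot: [0.685, 0.729, -0.0, -0.0]
ft_force: [1.3, 0.3, -0.3]
grip_width: 0.682
grasp_force: 32.6
clock: 64.7
position: [0.4793, 0.3884, 0.0849]
ee_rot: [0.685, 0.729, 0.0, 0.0]
ft_force: [-0.4, 0.6, -0.6]
grip_width: 0.682
grasp_force: 32.6
[ 0.001  0.024  0.533  0.005 -0.003  0.016]
```

Next I'll place the fourth round, back off high, and check the stack and the turner.

```bash
python3 -m pendant '[[0,0.01,0.25,0,0,0,-1],[0,0.01,0.45,0,0,0,-1],[0,0.01,0.53,0,0,0,-1],[0,0.01,0.53,0,0,0,-1],[0,0.01,0.53,0,0,0,-1],[0,0.01,0.53,0,0,0,0.7],[0,0.01,0.53,0,0,0,0.7],[0,0.01,0.53,0,0,0,0.7],[0,0.01,0.53,0,0,0,0.7],[0,0.01,0.53,0,0,0,0.7]]'
python3 -m pendant '[[0,0,-0.4,0,0,0,0.7],[0,0,-1,0,0,0,0.7],[0,0,-1.8,0,0,0,0.7],[-0.5,0,-2.6,0,0,0,0.7],[-1.4,0,-3.2,0,0,0,0.7],[-2.4,0,-3.4,0,0,0,0.7],[-3,0,-3.4,0,0,0,0.7],[-3,0,-3.4,0,0,0,0.7],[-3,0,-3.4,0,0,0,0.7],[-3,0,-3.4,0,0,0,0.7]]'
python3 - <<'E'
from h import *
im,d,cal=snap('wrist')
print('plate',[atz(cal,q['pixel'],.005).round(4) for q in manip.tip_of('plate','wrist')[:1]])
for f in manip.trace('round1','wrist'):
    k=f['pixels']&(d>0)
    if f['p']>.3:
        w=world(cal,np.c_[np.nonzero(k)[1],np.nonzero(k)[0]],d[k]); t=w[w[:,2]>np.percentile(w[:,2],60)-.004]
        print(round(f['p'],2),f['box'],np.median(w,0).round(4),'top ctr',cv2.minEnclosingCircle(t[:,:2].astype(np.float32)))
im2,d2,c2=snap('top'); print([ (round(q['p'],2),np.round(q['pixel'])) for q in manip.tip_of('turner_grip','top')[:1]])
a=cv2.resize(im[100:420,100:460],(400,356)); b=cv2.resize(im2[180:310,90:460],(800,281))
cv2.imwrite('pics/f.png',np.vstack([np.hstack([a,cv2.resize(im[:,:],(400,356))]),b])[:,:,::-1][:600])
E
```

```text
clock: 65.95
position: [0.4797, 0.3882, 0.0579]
ee_rot: [0.685, 0.728, 0.0, 0.0]
ft_force: [0.4, -0.8, -0.1]
grip_width: 0.85
grasp_force: 0.0
clock: 67.2
position: [0.4886, 0.2396, 0.2281]
ee_rot: [0.684, 0.729, 0.0, 0.0]
ft_force: [0.0, -0.5, -0.1]
grip_width: 0.849
grasp_force: 0.0
plate []
0.92 [179.3, 356.8, 207.1, 399.5] [ 0.4015 -0.0062  0.0111] top ctr ((0.3933999538421631, -0.015379387885332108), 0.02942284569144249)
0.81 [239.7, 0.0, 314.4, 53.8] [0.4806 0.377  0.0528] top ctr ((0.47977587580680847, 0.38527747988700867), 0.029811518266797066)
0.79 [193.9, 277.3, 241.8, 333.2] [0.4285 0.096  0.0113] top ctr ((0.43548384308815, 0.15080808103084564), 0.08954301476478577)
0.73 [530.6, 301.9, 560.0, 346.2] [0.8147 0.0893 0.011 ] top ctr ((0.825881838798523, 0.08799683302640915), 0.02884453535079956)
0.5 [270.6, 47.4, 302.9, 59.3] [0.4908 0.3575 0.0275] top ctr ((0.4897993206977844, 0.3598770797252655), 0.012720754370093346)
[(0.93, array([426., 251.]))]
```

View pics/f.png

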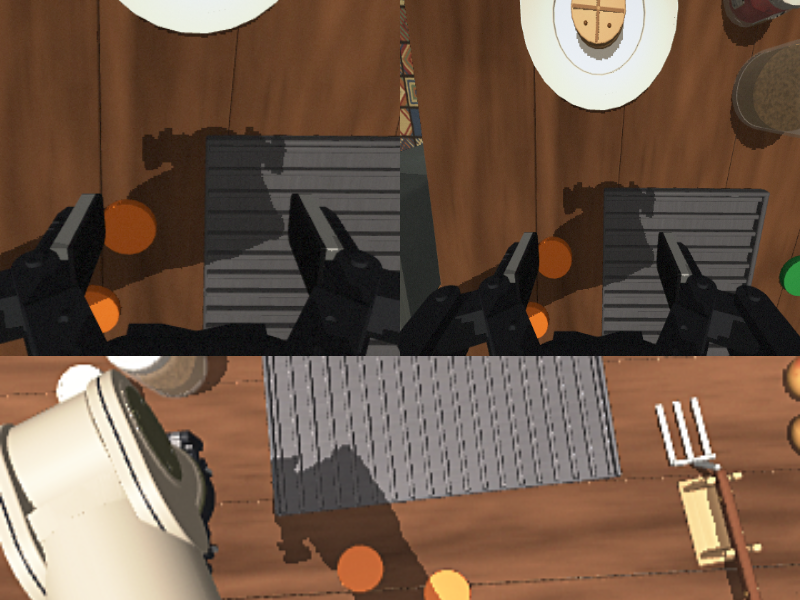

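The four-round stack stands level and centred on the plate, its top at z = 53 mm with the scored face up. The turner hangs straight in its stand, the grill is empty and the jars are in place.

```bash
python3 -c "
from workcell import manip
print(manip.hand_in())"
```

```text
the job is handed in; nothing more can be done
None
```

I flipped all four oat rounds with the turner, hung it back in its stand, stacked the rounds scored face up on the middle of the plate without touching the jars, and handed the job in; no verdict was returned.

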